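# Fit the missing nest to a rotary cup sealer and index it under the head

### The arm

A 6-joint arm with a two-finger parallel gripper is mounted at the origin on the work surface. World frame = base frame: x ahead of the robot, y to its left, z up, the work surface at z = 0. Lengths are in m, angles in rad, forces in N, time in s.
With the tool pointing down it reaches from about 0.325 to 0.9 m from the base axis. Payload 6.1 kg.
Tool frame: the origin (TCP) lies midway between the tips of the shut fingers; the grasp point (between the pads) lies 19 mm behind it (arm.tcp_to_grasp is the distance from the TCP to the grasp point, in m); z points along the fingers, x is the direction in which the jaws open and shut, and the axes are right-handed (so a half turn about z gives the same grasp; the last joint's range is limited). The gripper opens to 87 mm and grips with 3 to 60 N. Pads are 19 mm wide; open, the fingers measure 117 mm over their backs; the gripper's body (75 mm by 190 mm) begins 51 mm behind the grasp point.
Start: joints at [-1.234, 0.22, 1.526, -0, 1.395, -0.126], TCP at [0.279, -0.559, 0.223] pointing down, gripper open.
Joint ranges: [-2.98, 2.98], [-0.91, 2.08], [0.09, 2.57], [-1.24, 4.39], [0.2, 2.65], [-2.68, 2.68]. Speed limits (rad/s): [2.57, 2.57, 3.01, 3.14, 3.14, 3.14].

### API

Orientations are given as a unit quaternion [w, x, y, z].
In Python, from plant import arm gives the robot as it stands.
- The arm moves only by the tool play_rows, never from a script. Its argument "increments" is a list of rows, each an object with "gripper": the opening in per cent of the stroke, from 0 (shut) to 100 (fully open); "dp": the shift along the world's x, y, z in m, a list of three; "twist": the turn, a rotation vector about the world's x, y, z in degrees, a list of three. A call has 1 to 5 rows; each row is the pose to reach, as a shift and turn from the pose commanded when the call began; what a row does not reach only later rows make up. A row lasts 1/8 s, in which the tool goes at most 62.5 mm and 10.7 degrees, less where a joint would pass 70% of its speed; a pose out of reach is approached as far as the arm can. A call with a gripper value outside its range is refused whole. The fingers move at their own pace and stop on an object; "force" is the grip in N (left out, the last holds). Time passes only in rows, so rows that repeat a pose let the fingers close. It gives the time, the measured TCP pose, the force and the opening at its end, in the units of the state.
- arm.get_obs(): the state, without advancing time (a new reading comes with each control period).
- arm.grab_frame(name): name is "scene" or "top" or "wrist"; returns (picture, depth): 384x512x3 uint8, red, green, blue; 384x512 float32, m along the optical axis (not along the pixel's ray), 0 where there is no reading.
- arm.camera_info(name): a dict with "fx", "fy", "cx", "cy" (pixels), "view" (4x4, takes a point from world to camera coordinates). Camera axes: x right, y down, z forward; pixel columns grow to the right and rows downward; lengths in m; the calibration is good to about 2 mm. A picture is of the moment at which its call begins: read the wrist's pose just before it. camera_info takes no time and is no camera call; for the wrist camera it gives the pose at the moment of the call.
- arm.hand_in(): hands the job in, once; it reports no verdict.
The state is a dict: "t": time; "q": joint angles; "joint_velocities": joint speeds; "effort": joint torques, N m; "tool_pos": TCP position; "tcp_rot": TCP orientation; "wrist_force": force on the tool from outside, world axes, zero at the start; "wrist_torque": the same for the moment, N m; "opening": finger opening in m.
Only numpy, scipy, OpenCV 4.12 (cv2) and the standard library are available. Lean on these libraries where they do the work, as an engineer would, in place of code of your own. Each camera call takes 0.05 s, during which the arm holds its last target.

### The job

The cup sealer's round table has been left between two stops with one of its four blue nests missing: push the table on clockwise, seen from above, until it clicks into the next stop with its empty dovetail way facing the white loading ledge. Slide the loose blue nest over the ledge, narrow end first, into the way until it wedges tight and let go of it, then push the table on clockwise by one more stop, so that this nest comes to rest under the sealing head. Do not turn the table back to the stop it came from or past the head's stop, and leave the grey nest, the tub, the carton and the stack of cups where they stand.

Things in the scene. Friction and masses are not known exactly. Their poses are not given: they have to be found in the camera images.
- machine: bench-top rotary cup sealer, fixed. Origin on the table's axis, at bench height; +x points from the front (loading side, with the ledge) to the back, +y to the column and sealing head. White base 410 x 410 x 66 mm; column, bridge and head, up to 366 mm, at x = -65 to 65, y = 50 to 273 mm. Index table 370 mm in diameter, upper face 90 mm above the bench, 4 stations; head over y = 112 mm, 172 mm up
- guard_edge (a point): middle of the front lower edge (yellow strip) of the clear guard roof: 140 mm in front of the table's axis, 225 mm above the bench; axes as the machine's. The roof covers machine x = -142 to 198, y = -209 to 209 mm, with clear side sheets at y = +/-207 (x from -56) and a back. Studs and nest are reached only from the open front, the tool leaning out to the front by 30 to 45 degrees
- ledge (a point): middle of the upper face of the white loading ledge, 235 mm in front of the table's axis, 92.5 mm above the bench and 0.5 mm above the bed of the way. It is 85 mm (machine x, from -278 to -193) by 110 mm (machine y); axes as the machine's
- index_table (a joint): table angle in rad, growing clockwise seen from above. Sprung detent at each multiple of pi/2: at pi/2 the empty way faces the ledge, at pi it is under the head. Starts at 0.35 to 0.95, between stops. Drag about 2 N at a stud; stays where left. From 0.3 to 0.13 rad before a stop, and on leaving one, a bump takes 5 to 8 N; within 0.1 rad the detent draws the table home
- way_home (a point): on the index table: where the nest's underside centre lies when wedged home, on the bed of the empty dovetail way, 125 mm from the table's axis, 92 mm above the bench. x axis: along the way, from the mouth at the rim inwards. The way is 104 mm long and narrows inwards by 7 degrees a side; its brass rails are undercut 25 degrees, 16 mm above the bed: the nest goes in only by sliding
- stud_a (a point): one of four red driving studs of the index table: upright round post, 16 mm in diameter, 40 mm tall, 168 mm from the table's axis, half-way between two stations; this point is the centre of its top. This one stands 45 degrees counterclockwise from the empty way, seen from above (it trails the way as the table turns)
- stud_d (a point): one of four red driving studs of the index table: upright round post, 16 mm in diameter, 40 mm tall, 168 mm from the table's axis, half-way between two stations; this point is the centre of its top. This one stands 45 degrees clockwise from the empty way, seen from above (it leads the way as the table turns)
- nest_centre (a point): centre of the loose blue nest (about 280 g; 106 long, 84 wide, 64 mm tall), 32 mm above its underside. Tapered dovetail foot 11 mm high, 100 mm long (half width at its bottom 33 mm at the narrow leading end, 45 at the wide end); plate from 18 to 24 mm; cup socket 72 mm in diameter up to 44 mm; upright pull tab at the wide end. x axis: to the narrow end, away from the tab; z up
- nest_foot (a point): centre of the nest's underside, axes as nest_centre. Wedged tight it lies on way_home with the same axes, within about 2 mm along x; a push of 8 to 15 N along x wedges it, and it then stays
- nest_tab (a point): grip point on the nest's pull tab, 46 mm above the underside and 46 mm behind the centre (nest -x). The tab is 12 mm thick (nest y), 20 mm long (nest x), from 24 to 64 mm above the underside; the cup socket begins 13 mm in front of it, so a leaning tool leans away from the socket
- grey_nest_centre (a point): bystander: centre of a smaller grey nest of another format, 84 x 64 x 46 mm, standing loose on the bench, 22 mm above its underside
- tub_centre (a point): bystander: centre of a white tub with a green lid, 100 mm in diameter, 45 mm tall, 22 mm above its underside
- carton_centre (a point): bystander: centre of a white and blue drink carton, 70 x 70 x 207 mm, standing on the bench, 100 mm above its underside
- cups_centre (a point): bystander: centre of an upright stack of white cups, 74 mm in diameter, 112 mm tall, 55 mm above its underside
There are look-alikes about, which are no part of the job. Several things look just like the part that bears nest_centre: the one meant starts nearest to the robot's base.

How it is judged:
On the way, in this order (a step that is already met when the one before it is completed fails the run):
1. the table has been pushed on to the next stop and rests there, the empty way facing the ledge (value of joint index_table between 1.5208 and 1.6208 rad and velocity of joint index_table between -0.05 and 0.05 rad/s), for 0.3 s.
2. the blue nest is wedged home in the way and let go, the table still at that stop (all of step 1 and x of nest_foot in the frame of way_home between -0.0045 and 0.006 m and y of nest_foot in the frame of way_home between -0.003 and 0.003 m and z of nest_foot in the frame of way_home between -0.003 and 0.003 m and angle between the x axis of nest_foot and the x axis of way_home, either way round below 0.05 rad and contact force between the fingers and nest below 0.3 N), for 0.2 s.
3. the table has been pushed on by one more stop, with the nest still home in the way (value of joint index_table between 3.09159 and 3.19159 rad and velocity of joint index_table between -0.05 and 0.05 rad/s and x of nest_foot in the frame of way_home between -0.0045 and 0.006 m and y of nest_foot in the frame of way_home between -0.003 and 0.003 m and z of nest_foot in the frame of way_home between -0.003 and 0.003 m and angle between the x axis of nest_foot and the x axis of way_home, either way round below 0.05 rad), for 0.2 s.
At the end, for the whole second after the job is handed in: the table rests in the stop with the once empty way under the sealing head (within 0.05 rad), the blue nest wedged home in it (along the way within 4.5 mm outwards and 6 mm inwards of home, 3 mm sideways and in height, 0.05 rad in direction), let go and at rest (all of step 3 and contact force between the fingers and nest below 0.3 N and linear speed of nest below 0.02 m/s); the robot touches nothing.
It fails at once if the grey nest, the tub, the carton or the stack of cups moved more than 25 mm (distance of any of grey_nest_centre, tub_centre, carton_centre, cups_centre from where it was at the start of the episode above 0.025 m).
It fails at once if the table turned back to the stop it came from (value of joint index_table below 0.25 rad).
It fails at once if the table carried past the stop under the head (value of joint index_table above 3.44 rad).
It also fails if it takes over 72 s, if anything falls off the work surface, if the arm or the gripper's body presses on something with over 40 N, if the wrist force passes 120 N, or if a joint passes its speed limit or range.

## Working session

There is one attempt and no reset: what is moved stays moved. The work goes in short steps, Python scripts to look and compute and a tool call to move; the robot and the scene stay as the last step left them, time stands still between calls to the robot, and variables do not carry over. Pictures are saved under pics/ and viewed, and the job is handed in when it is done.

Besides the shell and the picture viewer there is one more tool, called after "Request:" in YAML: its name, and indented under it one key for each argument. play_rows: Moves the arm, as the interface text tells. Its arguments: {"type":"object","properties":{"increments":{"type":"array"},"force":{"type":"number"}},"required":["increments"]}

```bash
ls; mkdir -p pics
python3 - <<'E'
from plant import arm
import cv2,numpy as np
o=arm.get_obs();print(o)
print(arm.tcp_to_grasp)
for n in("scene","top"):
    p,d=arm.grab_frame(n); cv2.imwrite(f"pics/{n}0.png",p[:,:,::-1]); np.savez(f"pics/{n}0.npz",p=p,d=d)
    print(n,arm.camera_info(n))
E
```

```text
pics
{'t': 0.0, 'q': array([-1.23409992e+00,  2.21275197e-01,  1.52761009e+00, -2.29599119e-05,
        1.39467383e+00, -1.26097329e-01]), 'joint_velocities': array([-5.47349864e-04, -7.15275601e-05,  4.01861984e-04,  9.00779175e-04,
       -4.69371486e-04,  1.64319142e-04]), 'effort': array([ 1.68774136e-04, -4.94606853e+01, -3.87378538e+01,  7.00277765e-02,
        5.72219817e-02, -1.47858900e-04]), 'tool_pos': array([ 0.27881656, -0.55867254,  0.22140739]), 'tcp_rot': array([-6.09536881e-04,  8.50426930e-01, -5.26092263e-01, -7.71577679e-04]), 'wrist_force': array([-0.28343587, -0.12583568,  0.39754118]), 'wrist_torque': array([-0.02620852, -0.0493826 , -0.03903382]), 'opening': 0.08700439272945447}
0.0187
scene {'fx': 359.1706825568815, 'fy': 359.1706825568815, 'cx': 250.52701003994207, 'cy': 186.6234524799163, 'view': array([[-0.99913573, -0.04121526,  0.00539359,  0.50593672],
       [-0.03472489,  0.75630368, -0.65329849,  0.05448088],
       [ 0.02284668, -0.65292116, -0.75708123,  1.57436181],
       [ 0.        ,  0.        ,  0.        ,  1.        ]])}
top {'fx': 397.586597954017, 'fy': 397.586597954017, 'cx': 256.56838482791545, 'cy': 190.41019949799175, 'view': array([[ 0.02113535, -0.99975679,  0.00629668,  0.05465724],
       [-0.99864379, -0.02141071, -0.04745699,  0.51827245],
       [ 0.04758026, -0.00528512, -0.99885344,  1.6223269 ],
       [ 0.        ,  0.        ,  0.        ,  1.        ]])}
```

View pics/scene0.png

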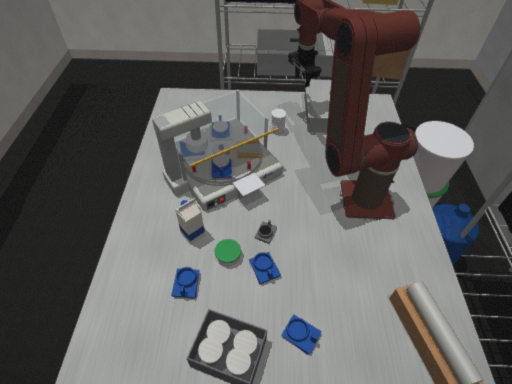

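View pics/top0.png

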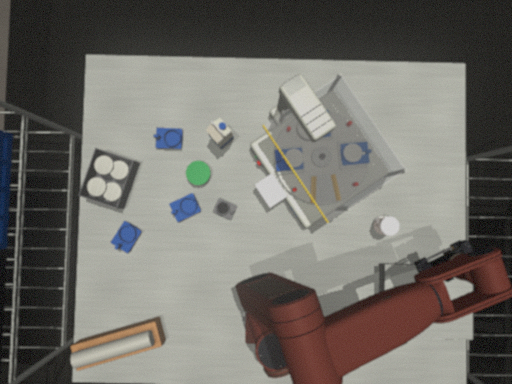

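```bash
cat > h.py <<'E'
import numpy as np,cv2
from plant import arm
def load(n):
    z=np.load(f"pics/{n}.npz");return z['p'],z['d']
def ray(ci,u,v):
    V=np.array(ci['view']);R=V[:3,:3];t=V[:3,3]
    o=-R.T@t; d=R.T@np.array([(u-ci['cx'])/ci['fx'],(v-ci['cy'])/ci['fy'],1.]);return o,d
def onplane(ci,u,v,z):
    o,d=ray(ci,u,v);return o+d*(z-o[2])/d[2]
def proj(ci,P):
    P=np.atleast_2d(P);V=np.array(ci['view']);c=P@V[:3,:3].T+V[:3,3]
    return np.c_[ci['fx']*c[:,0]/c[:,2]+ci['cx'],ci['fy']*c[:,1]/c[:,2]+ci['cy']]
def cloud(ci,d):
    V=np.array(ci['view']);R=V[:3,:3];t=V[:3,3]
    v,u=np.mgrid[:d.shape[0],:d.shape[1]]
    c=np.stack([(u-ci['cx'])/ci['fx']*d,(v-ci['cy'])/ci['fy']*d,d],-1)
    return (c-t)@R
def crop(p,u0,u1,v0,v1,name,w=800):
    s=w/(u1-u0);s=min(s,600/(v1-v0))
    cv2.imwrite(f"pics/{name}.png",cv2.resize(p[v0:v1,u0:u1,::-1],None,fx=s,fy=s,interpolation=cv2.INTER_CUBIC))
E
python3 - <<'E'
from h import *
p,d=load("top0");crop(p,240,410,60,240,"top_c")
p,d=load("scene0");crop(p,140,300,80,260,"scene_c")
for n in("top","scene"):
    p,d=load(n+"0");X=cloud(arm.camera_info(n),d)
    if n=="top":
        for u,v in[(170,138),(185,207),(127,237),(270,190),(322,157),(315,187),(355,152),(220,208),(200,173),(390,226),(300,230)]:print(n,u,v,X[v,u].round(3),d[v,u])
E
```

```text
top 170 138 [0.725 0.426 0.019] 1.6351808
top 185 207 [0.443 0.356 0.02 ] 1.6216718
top 127 237 [0.316 0.586 0.026] 1.6081963
top 270 190 [0.516 0.014 0.093] 1.5538186
top 322 157 [ 0.632 -0.166  0.226] 1.4276263
top 315 187 [ 0.523 -0.141  0.229] 1.4192895
top 355 152 [ 0.652 -0.283  0.231] 1.4237123
top 220 208 [0.442 0.212 0.039] 1.603098
top 200 173 [0.58  0.295 0.049] 1.5997344
top 390 226 [ 0.386 -0.452  0.106] 1.5369279
top 300 230 [ 0.358 -0.116  0.005] 1.6348244
```

View pics/top_c.png

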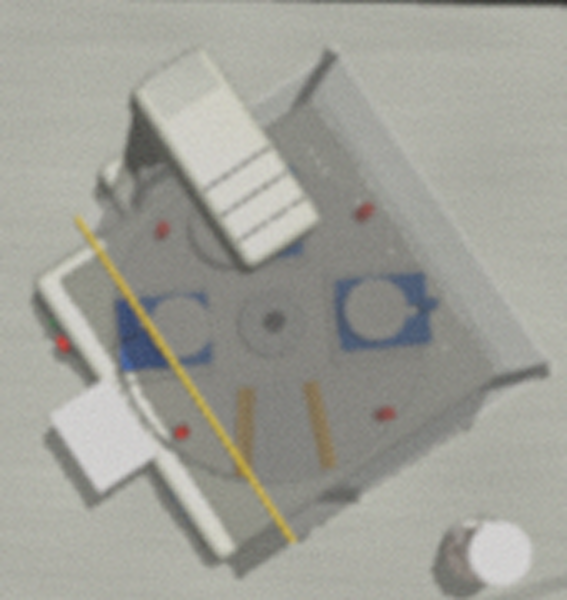

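View pics/scene_c.png

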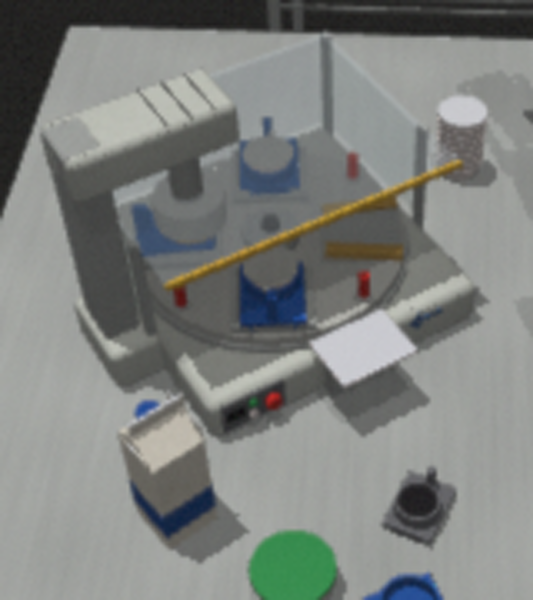

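```bash
cat > m1.py <<'E'
from h import *
ct=arm.camera_info("top");cs=arm.camera_info("scene")
p,d=load("top0");X=cloud(ct,d)
hsv=cv2.cvtColor(p,cv2.COLOR_RGB2HSV)
s=10/3
# studs
st=[]
for c in[(162,230),(365,211),(385,414),(182,432)]:
    u0,v0=240+c[0]/s,60+c[1]/s
    pi=p.astype(int);r=pi[...,0]-(pi[...,1]+pi[...,2])/2
    u,v=int(u0),int(v0);w=r[v-6:v+7,u-6:u+7];bg=np.median(w);w=np.clip(w-bg-8,0,None)
    vv,uu=np.mgrid[v-6:v+7,u-6:u+7];uc,vc=(w*uu).sum()/w.sum(),(w*vv).sum()/w.sum()
    st.append(onplane(ct,uc,vc,0.128)[:2]);print((uc,vc),st[-1].round(4))
st=np.array(st);C=st.mean(0);print("centre",C,"r",np.linalg.norm(st-C,axis=1))
a=np.degrees(np.arctan2(*(st-C).T[::-1]));print("ang",a)
# yellow strip
m=cv2.inRange(hsv,(18,120,120),(32,255,255));m[:, :255]=0
lab=cv2.connectedComponentsWithStats(m);k=1+np.argmax(lab[2][1:,4]);v,u=np.where(lab[1]==k);print("strip",lab[2][k])
Q=np.array([onplane(ct,a,b,.225)[:2] for a,b in zip(u,v)]);mu=Q.mean(0);w,V=np.linalg.eigh(np.cov((Q-mu).T));e=V[:,1];t=(Q-mu)@e
print("strip mid",mu+e*(t.min()+t.max())/2,"len",np.ptp(t),"dir deg",np.degrees(np.arctan2(e[1],e[0])))
# ledge: plane pts z .085-.1 near
m=((abs(X[...,2]-.0925)<.012)&(X[...,0]>.4)&(X[...,0]<.6)&(X[...,1]>-.05)&(X[...,1]<.09)&(hsv[...,1]<30)&(hsv[...,2]>175)).astype(np.uint8)
lab=cv2.connectedComponentsWithStats(m);k=1+np.argmax(lab[2][1:,4]);print(lab[2][k])
cn=max(cv2.findContours((lab[1]==k).astype(np.uint8),0,cv2.CHAIN_APPROX_NONE)[0],key=cv2.contourArea)
P=np.array([onplane(ct,*q[0],.0925)[:2] for q in cn]);r=cv2.minAreaRect((P*1000).astype(np.float32));print("ledge",r)
# nests blue
m=cv2.inRange(hsv,(105,120,60),(130,255,255));m[:,250:]=0
for c in cv2.findContours(m,0,cv2.CHAIN_APPROX_NONE)[0]:
    if cv2.contourArea(c)<100:continue
    P=np.array([onplane(ct,*q[0],.022)[:2] for q in c]);print("blue",cv2.minAreaRect(c)[0],cv2.minAreaRect((P*1000).astype(np.float32)))
E
python3 m1.py
python3 - <<'E'
from h import *
p,d=load("top0");crop(p,150,250,180,240,"nest_t")
p,d=load("scene0");crop(p,220,300,210,290,"nest_s")
E
```

```text
(np.float64(288.33365477338475), np.float64(128.2401157184185)) [ 0.7536 -0.0509]
(np.float64(349.22817631806396), np.float64(122.82108902333621)) [ 0.78   -0.2854]
(np.float64(355.597853014038), np.float64(183.67960363336087)) [ 0.5454 -0.3122]
(np.float64(294.1559633027523), np.float64(189.1732325957906)) [ 0.5193 -0.0772]
centre [ 0.64957773 -0.18144128] r [0.16694164 0.1667886  0.16719091 0.16683571]
ang [  51.43559246  -38.56474911 -128.54832751  141.349647  ]
strip [265 129  63  93 160]
strip mid [ 0.56602955 -0.07282035] len 0.39752522872805274 dir deg -145.2076715323566
[255 173  32  34 590]
ledge ((516.0648193359375, 11.780609130859375), (108.52682495117188, 83.70440673828125), 34.760108947753906)
blue (125.48529052734375, 237.19117736816406) ((315.30865478515625, 593.1174926757812), (78.19148254394531, 106.49009704589844), 60.780372619628906)
blue (184.2000274658203, 207.40000915527344) ((440.9466857910156, 359.0066833496094), (76.67418670654297, 105.10181427001953), 27.845407485961914)
blue (5.499999046325684, 188.99996948242188) ((502.423095703125, 1087.594482421875), (473.25323486328125, 44.86259460449219), 2.9581797122955322)
blue (168.0, 138.0) ((724.1585693359375, 433.9811706542969), (74.45986938476562, 106.64734649658203), 1.2679035663604736)
```

View pics/nest_t.png

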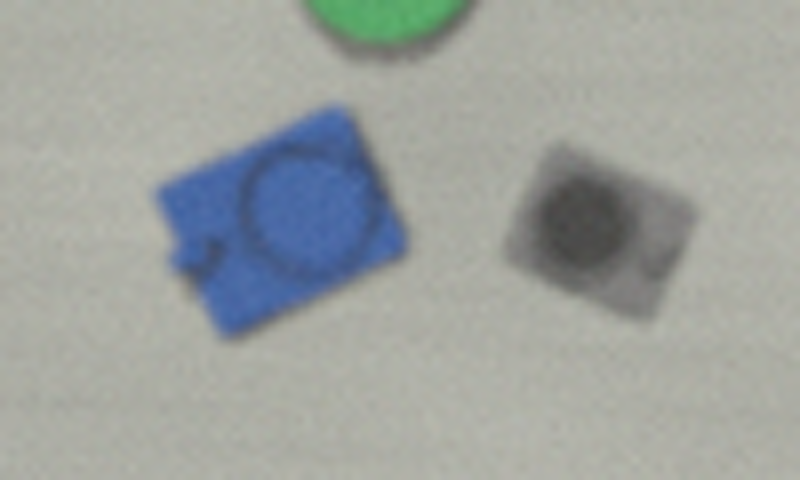

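View pics/nest_s.png

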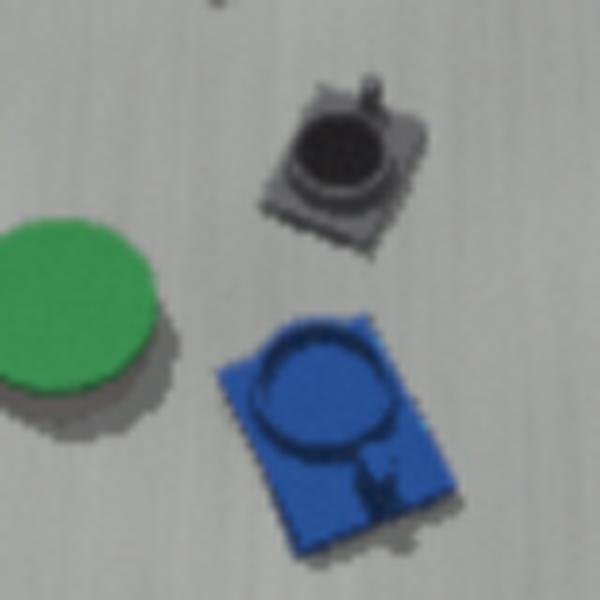

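```bash
cat >> h.py <<'E'
from scipy.spatial.transform import Rotation as Ro
PSI=np.radians(-55.2);CM=np.array([.650,-.1813,0.])
RM=Ro.from_euler('z',PSI).as_matrix()
def m2w(p):return CM+RM@np.asarray(p,float)
def w2m(p):return RM.T@(np.asarray(p)-CM)
def toolR(L,head=PSI):
    c,s=np.cos(np.radians(L)),np.sin(np.radians(L));H=Ro.from_euler('z',head).as_matrix()
    return H@np.array([[0,c,s],[1,0,0],[0,s,-c]])
def go(pw,Rt):
    o=arm.get_obs();w,x,y,z=o['tcp_rot'];R0=Ro.from_quat([x,y,z,w])
    tw=np.degrees((Ro.from_matrix(Rt)*R0.inv()).as_rotvec());dp=np.asarray(pw)-o['tool_pos']
    print("dp",dp.round(4),"|",np.linalg.norm(dp).round(3),"tw",tw.round(2),"|",np.linalg.norm(tw).round(1))
def st():
    o=arm.get_obs();w,x,y,z=o['tcp_rot'];R=Ro.from_quat([x,y,z,w]).as_matrix()
    print("t",round(o['t'],2),"q",o['q'].round(2),"F_m",(RM.T@o['wrist_force']).round(1),"open",round(o['opening'],4),"tcp_m",w2m(o['tool_pos']).round(4),"zt_m",(RM.T@R[:,2]).round(3),"xt_m",(RM.T@R[:,0]).round(3))
E
python3 - <<'E'
from h import *
st();go(m2w([-.228,-.083,.30]),toolR(40));print(m2w([-.228,-.083,.197]))
p,d=arm.grab_frame("wrist");cv2.imwrite("pics/w0.png",p[:,:,::-1])
E
```

```text
t 0.1 q [-1.23  0.22  1.53 -0.    1.39 -0.13] F_m [-0.5 -0.6 -0.6] open 0.0871 tcp_m [ 0.0981 -0.5202  0.2215] zt_m [-0.002  0.    -1.   ] xt_m [ 0.99  -0.144 -0.002]
dp [0.1729 0.5173 0.0785] | 0.551 tw [-43.79  11.08  93.86] | 104.2
[ 0.45172192 -0.04144721  0.197     ]
```

View pics/w0.png

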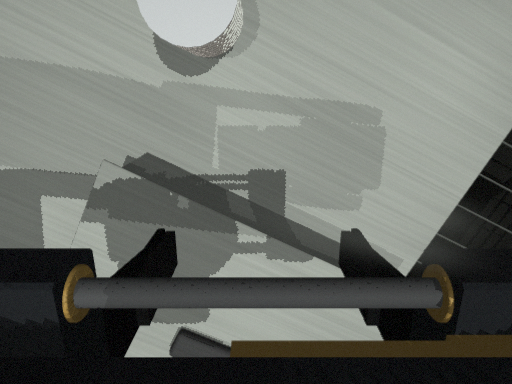

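Run:
```python
from h import *
V=arm.camera_info("wrist")['view'];R=V[:3,:3];o=-R.T@V[:3,3]
ob=arm.get_obs();w,x,y,z=ob['tcp_rot'];T=Ro.from_quat([x,y,z,w]).as_matrix()
print("cam in tool",T.T@(o-ob['tool_pos']),"axes",(T.T@R.T).round(2))
```

```text
cam in tool [-0.00030435 -0.08167344 -0.16301667] axes [[ 1.   -0.   -0.  ]
 [ 0.    0.95  0.3 ]
 [ 0.   -0.3   0.95]]
```

Request:
play_rows:
  increments:
    - {"gripper": 0, "dp": [0.01, 0.04, 0.04], "twist": [0, 0, 0]}
    - {"gripper": 0, "dp": [0.02, 0.08, 0.08], "twist": [-3, 1, 7]}
    - {"gripper": 0, "dp": [0.03, 0.13, 0.13], "twist": [-7, 2, 15]}
    - {"gripper": 0, "dp": [0.05, 0.18, 0.16], "twist": [-11, 3, 23]}
    - {"gripper": 0, "dp": [0.07, 0.23, 0.18], "twist": [-15, 4, 32]}
  force: 20

```text
t: 0.78
tool_pos: [0.3485, -0.3302, 0.4035]
tcp_rot: [0.129, 0.955, -0.266, 0.04]
wrist_force: [1.6, 0.2, -0.0]
opening: 0.0449
```

Run:
```python
from h import *
st();go(m2w([-.228,-.083,.30]),toolR(40))
```

```text
t 0.78 q [-0.79 -0.34  1.75 -0.18  1.53 -0.26] F_m [ 0.8  1.5 -0. ] open 0.0449 tcp_m [-0.0498 -0.3326  0.4035] zt_m [ 0.224 -0.146 -0.963] xt_m [0.896 0.419 0.145]
dp [ 0.1033  0.2888 -0.1035] | 0.324 tw [-28.5    7.44  61.62] | 68.3
```

Request:
play_rows:
  increments:
    - {"gripper": 0, "dp": [0.015, 0.05, 0], "twist": [-4.1, 1.1, 9]}
    - {"gripper": 0, "dp": [0.03, 0.1, 0], "twist": [-8.2, 2.2, 18]}
    - {"gripper": 0, "dp": [0.045, 0.15, 0], "twist": [-12.3, 3.3, 27]}
    - {"gripper": 0, "dp": [0.06, 0.2, 0], "twist": [-16.4, 4.3, 36]}
    - {"gripper": 0, "dp": [0.08, 0.24, 0], "twist": [-20.5, 5.4, 45]}

```text
t: 1.4
tool_pos: [0.4283, -0.0893, 0.4018]
tcp_rot: [0.28, 0.946, 0.136, 0.087]
wrist_force: [0.9, -1.1, -0.3]
opening: 0.0017
```

Run:
```python
from h import *
st();go(m2w([-.228,-.083,.20]),toolR(40))
```

```text
t 1.4 q [ 0.02 -0.52  1.96 -0.54  1.44 -0.27] F_m [ 1.4  0.1 -0.3] open 0.0017 tcp_m [-0.2021 -0.1296  0.4018] zt_m [ 0.553 -0.09  -0.828] xt_m [0.289 0.953 0.089]
dp [ 0.0234  0.0479 -0.2018] | 0.209 tw [-7.93  1.8  16.56] | 18.4
```

Request:
play_rows:
  increments:
    - {"gripper": 0, "dp": [0.006, 0.013, -0.05], "twist": [-2.0, 0.5, 4.1]}
    - {"gripper": 0, "dp": [0.012, 0.026, -0.1], "twist": [-4, 0.9, 8.3]}
    - {"gripper": 0, "dp": [0.018, 0.04, -0.15], "twist": [-6, 1.4, 12.4]}
    - {"gripper": 0, "dp": [0.023, 0.048, -0.2], "twist": [-7.9, 1.8, 16.6]}

```text
t: 1.9
tool_pos: [0.4511, -0.0425, 0.2]
tcp_rot: [0.326, 0.897, 0.28, 0.102]
wrist_force: [-0.1, -1.1, -0.3]
opening: 0.0004
```

Run:
```python
from h import *
st();go(m2w([-.151,-.083,.105]),toolR(40))
for n in("scene","wrist"):
    p,d=arm.grab_frame(n); cv2.imwrite(f"pics/{n}1.png",p[:,:,::-1])
    if n=="scene":crop(p,140,340,60,260,"scene1c")
```

```text
t 1.9 q [ 0.18 -0.39  2.29 -0.74  1.04 -0.1 ] F_m [ 0.9 -0.7 -0.3] open 0.0004 tcp_m [-0.2275 -0.0841  0.2   ] zt_m [ 0.642 -0.001 -0.767] xt_m [0.002 1.    0.001]
dp [ 0.0446 -0.0622 -0.095 ] | 0.122 tw [-0.1  -0.02  0.13] | 0.2
```

View pics/scene1c.png

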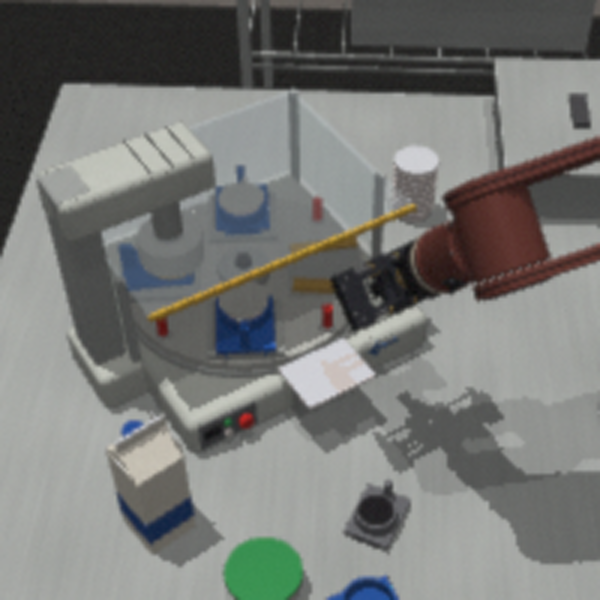

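View pics/wrist1.png

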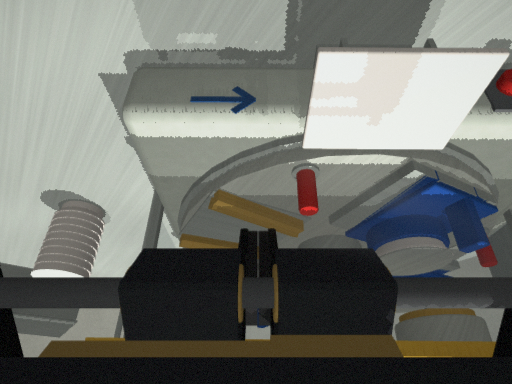

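Request:
play_rows:
  increments:
    - {"gripper": 0, "dp": [0.015, -0.021, -0.032], "twist": [0, 0, 0]}
    - {"gripper": 0, "dp": [0.03, -0.042, -0.064], "twist": [0, 0, 0]}
    - {"gripper": 0, "dp": [0.045, -0.062, -0.095], "twist": [0, 0, 0]}
    - {"gripper": 0, "dp": [0.045, -0.062, -0.095], "twist": [0, 0, 0]}

```text
t: 2.5
tool_pos: [0.4959, -0.1074, 0.1064]
tcp_rot: [0.326, 0.899, 0.277, 0.1]
wrist_force: [0.4, 0.3, -0.6]
opening: 0.0004
```

```bash
cat > arc.py <<'E'
from h import *
import sys
# stud angle targets (deg machine), print dp from now to TCP pose behind stud
o=arm.get_obs()
gap=float(sys.argv[1])
for a in map(float,sys.argv[2:]):
    r=np.radians(a);s=np.array([.168*np.cos(r),.168*np.sin(r),0])
    t=s+[.010,-gap,.105]
    print(a,"tcp_m",t.round(4),"dp",(m2w(t)-o['tool_pos']).round(4))
E
python3 - <<'E'
from h import *
st()
p,d=arm.grab_frame("wrist");cv2.imwrite("pics/wrist2.png",p[:,:,::-1])
E
python3 arc.py 0.023 196.6 190 180 170 160 150 145 140 137 135
```

```text
t 2.5 q [-0.01 -0.13  2.29 -0.88  0.75 -0.01] F_m [ 0.   0.5 -0.6] open 0.0004 tcp_m [-0.1486 -0.0843  0.1064] zt_m [ 0.641 -0.008 -0.768] xt_m [ 0.01   1.    -0.001]
196.6 tcp_m [-0.151 -0.071  0.105] dp [ 0.009   0.0089 -0.0027]
190.0 tcp_m [-0.1554 -0.0522  0.105 ] dp [ 0.0219  0.0233 -0.0027]
180.0 tcp_m [-0.158 -0.023  0.105] dp [ 0.0444  0.042  -0.0027]
170.0 tcp_m [-0.1554  0.0062  0.105 ] dp [ 0.0698  0.0566 -0.0027]
160.0 tcp_m [-0.1479  0.0345  0.105 ] dp [ 0.0974  0.0665 -0.0027]
150.0 tcp_m [-0.1355  0.061   0.105 ] dp [ 0.1262  0.0715 -0.0027]
145.0 tcp_m [-0.1276  0.0734  0.105 ] dp [ 0.1409  0.0721 -0.0027]
140.0 tcp_m [-0.1187  0.085   0.105 ] dp [ 0.1555  0.0714 -0.0027]
137.0 tcp_m [-0.1129  0.0916  0.105 ] dp [ 0.1642  0.0703 -0.0027]
135.0 tcp_m [-0.1088  0.0958  0.105 ] dp [ 0.17    0.0694 -0.0027]
```

View pics/wrist2.png

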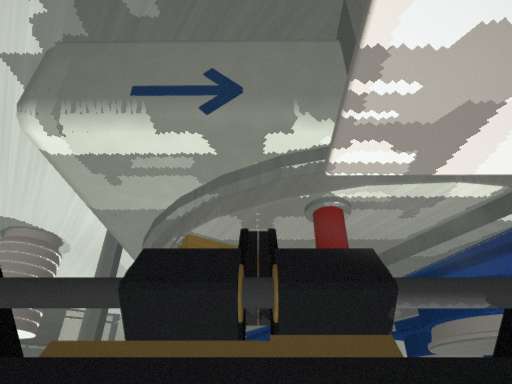

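Request:
play_rows:
  increments:
    - {"gripper": 0, "dp": [0.009, 0.009, -0.001], "twist": [0, 0, 0]}
    - {"gripper": 0, "dp": [0.022, 0.023, -0.001], "twist": [0, 0, 0]}
    - {"gripper": 0, "dp": [0.033, 0.033, -0.001], "twist": [0, 0, 0]}
    - {"gripper": 0, "dp": [0.044, 0.042, -0.001], "twist": [0, 0, 0]}
    - {"gripper": 0, "dp": [0.044, 0.042, -0.001], "twist": [0, 0, 0]}

```text
t: 3.18
tool_pos: [0.542, -0.0622, 0.1066]
tcp_rot: [0.326, 0.898, 0.279, 0.103]
wrist_force: [0.4, 0.1, 0.1]
opening: 0.0006
```

```bash
python3 - <<'E'
from h import *
st()
p,d=arm.grab_frame("wrist");cv2.imwrite("pics/wrist3.png",p[:,:,::-1])
p,d=arm.grab_frame("top");crop(p,240,410,60,240,"top3")
E
python3 arc.py 0.023  180 170 160 150 145 140 137 135
```

```text
t 3.17 q [ 0.09  0.01  2.16 -0.89  0.8   0.08] F_m [0.1 0.4 0.1] open 0.0006 tcp_m [-0.1595 -0.0207  0.1066] zt_m [ 0.642 -0.    -0.767] xt_m [0.004 1.    0.003]
180.0 tcp_m [-0.158 -0.023  0.105] dp [ 0.0005 -0.0016 -0.0008]
170.0 tcp_m [-0.1554  0.0062  0.105 ] dp [ 0.0259  0.013  -0.0008]
160.0 tcp_m [-0.1479  0.0345  0.105 ] dp [ 0.0534  0.0229 -0.0008]
150.0 tcp_m [-0.1355  0.061   0.105 ] dp [ 0.0823  0.0279 -0.0008]
145.0 tcp_m [-0.1276  0.0734  0.105 ] dp [ 0.0969  0.0285 -0.0008]
140.0 tcp_m [-0.1187  0.085   0.105 ] dp [ 0.1116  0.0278 -0.0008]
137.0 tcp_m [-0.1129  0.0916  0.105 ] dp [ 0.1203  0.0267 -0.0008]
135.0 tcp_m [-0.1088  0.0958  0.105 ] dp [ 0.1261  0.0258 -0.0008]
```

View pics/wrist3.png

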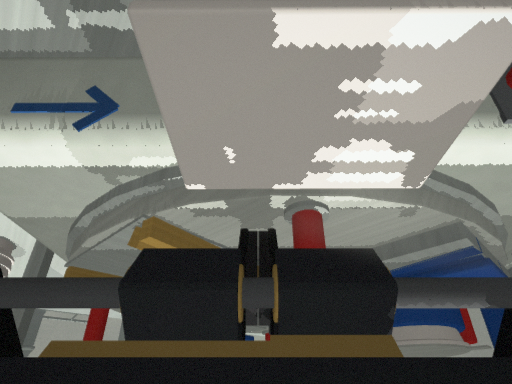

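View pics/top3.png

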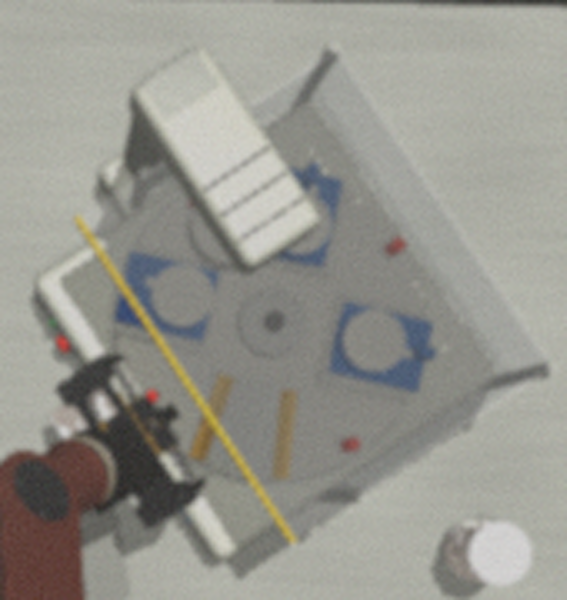

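```bash
cat >> h.py <<'E'
def theta(p=None,ref=None):
    ct=arm.camera_info("top")
    if p is None:p,_=arm.grab_frame("top")
    pi=p.astype(int);r=pi[...,0]-(pi[...,1]+pi[...,2])/2
    m=(r>22).astype(np.uint8);n,l,s,c=cv2.connectedComponentsWithStats(m)
    out=[]
    for i in range(1,n):
        if s[i,4]>60:continue
        v,u=np.where(l==i);w=r[v,u]-15
        P=w2m(onplane(ct,(u*w).sum()/w.sum(),(v*w).sum()/w.sum(),.128));rr=np.hypot(P[0],P[1])
        if abs(rr-.167)<.006:out.append((round(np.degrees(np.arctan2(P[1],P[0]))%360,2),round(rr,4),int(s[i,4])))
    print("studs",out,"theta mod 90:",[round((225-a[0])%90,2) for a in out])
E
python3 -c "
from h import *
theta(load('top0')[0]);theta();st()"
```

```text
studs [(np.float64(16.5), np.float64(0.1668), 20), (np.float64(106.55), np.float64(0.1666), 17), (np.float64(286.66), np.float64(0.1678), 19), (np.float64(196.64), np.float64(0.1677), 20)] theta mod 90: [np.float64(28.5), np.float64(28.45), np.float64(28.34), np.float64(28.36)]
studs [(np.float64(357.83), np.float64(0.1675), 21), (np.float64(178.03), np.float64(0.1655), 21), (np.float64(268.11), np.float64(0.1675), 21)] theta mod 90: [np.float64(47.17), np.float64(46.97), np.float64(46.89)]
t 3.33 q [ 0.09  0.01  2.17 -0.89  0.8   0.08] F_m [-0.6 -0.1 -0.7] open 0.0003 tcp_m [-0.1596 -0.0229  0.1056] zt_m [ 0.641 -0.003 -0.767] xt_m [0.006 1.    0.001]
```

Request:
play_rows:
  increments:
    - {"gripper": 0, "dp": [0.013, 0.007, 0], "twist": [0, 0, 0]}
    - {"gripper": 0, "dp": [0.026, 0.013, 0], "twist": [0, 0, 0]}
    - {"gripper": 0, "dp": [0.039, 0.0185, 0], "twist": [0, 0, 0]}
    - {"gripper": 0, "dp": [0.053, 0.023, 0], "twist": [0, 0, 0]}
    - {"gripper": 0, "dp": [0.067, 0.026, 0], "twist": [0, 0, 0]}

```text
t: 3.95
tool_pos: [0.6083, -0.037, 0.1056]
tcp_rot: [0.326, 0.898, 0.278, 0.101]
wrist_force: [-2.2, 0.4, 0.6]
opening: 0.0003
```

```bash
python3 -c "
from h import *
st();theta()"; python3 arc.py 0.023  150 145 140 137 135
```

```text
t 3.95 q [ 0.13  0.18  1.98 -0.88  0.84  0.09] F_m [-1.6 -1.6  0.6] open 0.0003 tcp_m [-0.1423  0.0481  0.1056] zt_m [ 0.641 -0.003 -0.767] xt_m [0.006 1.    0.001]
studs [(np.float64(336.73), np.float64(0.1672), 23), (np.float64(156.31), np.float64(0.1632), 7), (np.float64(246.93), np.float64(0.1674), 19)] theta mod 90: [np.float64(68.27), np.float64(68.69), np.float64(68.07)]
150.0 tcp_m [-0.1355  0.061   0.105 ] dp [ 0.0125  0.0015 -0.0014]
145.0 tcp_m [-0.1276  0.0734  0.105 ] dp [ 0.0272  0.0021 -0.0014]
140.0 tcp_m [-0.1187  0.085   0.105 ] dp [ 0.0418  0.0014 -0.0014]
137.0 tcp_m [-0.1129  0.0916  0.105 ] dp [ 0.0506  0.0004 -0.0014]
135.0 tcp_m [-0.1088  0.0958  0.105 ] dp [ 0.0564 -0.0006 -0.0014]
```

Request:
play_rows:
  increments:
    - {"gripper": 0, "dp": [0.009, 0.002, 0], "twist": [0, 0, 0]}
    - {"gripper": 0, "dp": [0.018, 0.004, 0], "twist": [0, 0, 0]}
    - {"gripper": 0, "dp": [0.027, 0.005, 0], "twist": [0, 0, 0]}
    - {"gripper": 0, "dp": [0.036, 0.005, 0], "twist": [0, 0, 0]}
    - {"gripper": 0, "dp": [0.044, 0.004, 0], "twist": [0, 0, 0]}

```text
t: 4.62
tool_pos: [0.6505, -0.0335, 0.1051]
tcp_rot: [0.326, 0.898, 0.278, 0.1]
wrist_force: [-5.6, 1.2, 1.3]
opening: 0.0005
```

```bash
python3 -c "
from h import *
st();theta()"; python3 arc.py 0.018   140 137 135
```

```text
t 4.62 q [ 0.13  0.27  1.87 -0.86  0.85  0.07] F_m [-4.2 -3.9  1.3] open 0.0005 tcp_m [-0.1211  0.0847  0.1051] zt_m [ 0.64  -0.005 -0.768] xt_m [ 0.007  1.    -0.001]
studs [(np.float64(322.2), np.float64(0.1676), 19), (np.float64(232.56), np.float64(0.1675), 17)] theta mod 90: [np.float64(82.8), np.float64(82.44)]
140.0 tcp_m [-0.1187  0.09    0.105 ] dp [ 0.0043  0.001  -0.0006]
137.0 tcp_m [-0.1129  0.0966  0.105 ] dp [ 0.013   0.     -0.0006]
135.0 tcp_m [-0.1088  0.1008  0.105 ] dp [ 0.0188 -0.0009 -0.0006]
```

Force 5–6 N: on the bump. Continue the last few degrees.

Request:
play_rows:
  increments:
    - {"gripper": 0, "dp": [0.005, 0.001, 0], "twist": [0, 0, 0]}
    - {"gripper": 0, "dp": [0.01, 0.0, 0], "twist": [0, 0, 0]}
    - {"gripper": 0, "dp": [0.014, 0, 0], "twist": [0, 0, 0]}
    - {"gripper": 0, "dp": [0.014, 0, 0], "twist": [0, 0, 0]}

```text
t: 5.18
tool_pos: [0.666, -0.0331, 0.1059]
tcp_rot: [0.325, 0.898, 0.278, 0.102]
wrist_force: [-0.2, 0.3, 0.4]
opening: 0.0004
```

```bash
python3 -c "
from h import *
st();theta()
go(m2w([-.122,.080,.105]),toolR(40))
go(m2w([-.220,.080,.222]),toolR(40))
p,d=arm.grab_frame('top');crop(p,240,410,60,240,'top4')"
```

```text
t 5.17 q [ 0.13  0.3   1.84 -0.86  0.85  0.06] F_m [-0.3 -0.   0.4] open 0.0004 tcp_m [-0.1125  0.0977  0.1059] zt_m [ 0.641 -0.002 -0.767] xt_m [0.005 1.    0.002]
studs [(np.float64(44.82), np.float64(0.1697), 11), (np.float64(149.66), np.float64(0.1688), 9), (np.float64(315.27), np.float64(0.1673), 22)] theta mod 90: [np.float64(0.18), np.float64(75.34), np.float64(89.73)]
dp [-0.0197 -0.0024 -0.0008] | 0.02 tw [-0.16  0.03  0.3 ] | 0.3
dp [-0.0756  0.0781  0.1162] | 0.159 tw [-0.16  0.03  0.3 ] | 0.3
```

View pics/top4.png

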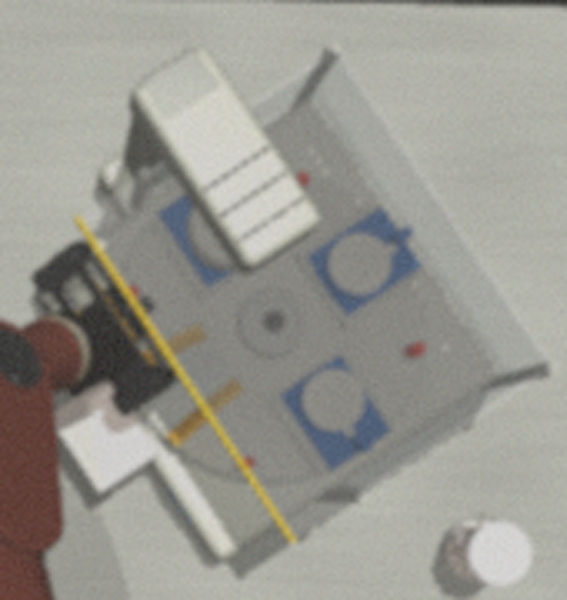

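Request:
play_rows:
  increments:
    - {"gripper": 0, "dp": [-0.012, -0.008, 0.001], "twist": [0, 0, 0]}
    - {"gripper": 0, "dp": [-0.03, 0.018, 0.04], "twist": [0, 0, 0]}
    - {"gripper": 0, "dp": [-0.049, 0.045, 0.079], "twist": [0, 0, 0]}
    - {"gripper": 0, "dp": [-0.068, 0.072, 0.118], "twist": [0, 0, 0]}
    - {"gripper": 0, "dp": [-0.09, 0.1, 0.16], "twist": [0, 0, 0]}

```text
t: 5.9
tool_pos: [0.5735, 0.0667, 0.2665]
tcp_rot: [0.326, 0.898, 0.278, 0.101]
wrist_force: [0.9, 0.4, 0.3]
opening: 0.0004
```

```bash
cat >> h.py <<'E'
def nestT(c,head,x,z):
    # world point at nest-x offset x and height z ; c=(x,y) centre, head rad
    return np.array([c[0]+x*np.cos(head),c[1]+x*np.sin(head),z])
E
python3 -c "
from h import *
st();theta()
h=np.radians(-62.2);Rt=toolR(35,h)
T=nestT((.442,.358),h,-.041,.040)
go(T-Rt[:,2]*.15,Rt);print(T)"
```

```text
t 5.9 q [ 0.35 -0.02  1.85 -0.73  1.21 -0.02] F_m [0.2 0.9 0.3] open 0.0004 tcp_m [-0.2473  0.0787  0.2665] zt_m [ 0.641 -0.004 -0.768] xt_m [0.006 1.    0.   ]
studs [(np.float64(44.33), np.float64(0.1689), 14), (np.float64(314.89), np.float64(0.1677), 20)] theta mod 90: [np.float64(0.67), np.float64(0.11)]
dp [-0.1917  0.4002 -0.1106] | 0.457 tw [ 3.98  3.03 -6.74] | 8.4
[0.42287815 0.39426782 0.04      ]
```

Request:
play_rows:
  increments:
    - {"gripper": 50, "dp": [-0.025, 0.05, 0], "twist": [0.6, 0.4, -1]}
    - {"gripper": 50, "dp": [-0.053, 0.106, 0], "twist": [1.5, 1.2, -2.6]}
    - {"gripper": 50, "dp": [-0.08, 0.162, 0], "twist": [2.5, 2, -4.2]}
    - {"gripper": 50, "dp": [-0.107, 0.218, -0.01], "twist": [3.3, 2.6, -5.6]}
    - {"gripper": 50, "dp": [-0.133, 0.272, -0.02], "twist": [4, 3, -6.7]}

```text
t: 6.58
tool_pos: [0.441, 0.3397, 0.2457]
tcp_rot: [0.292, 0.926, 0.23, 0.069]
wrist_force: [1.1, 0.1, -0.2]
opening: 0.0402
```

Request:
play_rows:
  increments:
    - {"gripper": 50, "dp": [-0.025, 0.05, -0.03], "twist": [0, 0, 0]}
    - {"gripper": 50, "dp": [-0.045, 0.095, -0.06], "twist": [0, 0, 0]}
    - {"gripper": 50, "dp": [-0.058, 0.128, -0.09], "twist": [0, 0, 0]}
    - {"gripper": 50, "dp": [-0.058, 0.128, -0.09], "twist": [0, 0, 0]}

```text
t: 7.08
tool_pos: [0.3817, 0.4661, 0.1516]
tcp_rot: [0.294, 0.925, 0.232, 0.066]
wrist_force: [-0.5, -0.5, 0.2]
opening: 0.0434
```

```bash
python3 -c "
from h import *
st()
h=np.radians(-62.2);Rt=toolR(35,h)
T=nestT((.442,.358),h,-.041,.040)
go(T-Rt[:,2]*.15,Rt);
ci=arm.camera_info('wrist');p,d=arm.grab_frame('wrist');cv2.imwrite('pics/w5.png',p[:,:,::-1]);np.savez('pics/w5.npz',p=p,d=d,V=ci['view'])
p,d=arm.grab_frame('scene');cv2.imwrite('pics/s5.png',p[:,:,::-1])
"
```

```text
t 7.08 q [ 1.03  0.52  1.4  -0.51  1.58  0.63] F_m [ 0.1 -0.7  0.2] open 0.0434 tcp_m [-0.6848  0.1492  0.1516] zt_m [ 0.569 -0.08  -0.818] xt_m [ 0.119  0.993 -0.014]
dp [0.001  0.0042 0.0112] | 0.012 tw [ 0.43 -0.68 -0.14] | 0.8
```

View pics/w5.png

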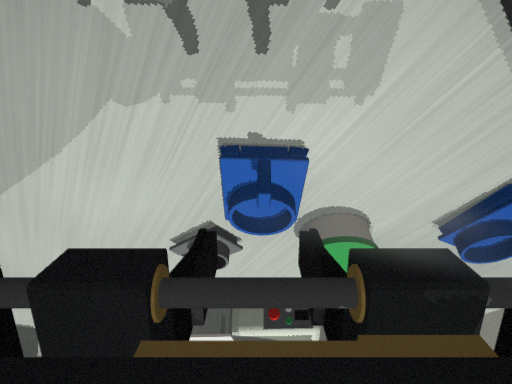

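View pics/s5.png

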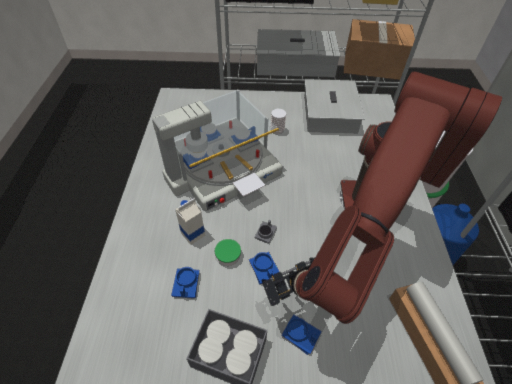

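```bash
python3 -c "
from h import *
z=np.load('pics/w5.npz');p,d=z['p'],z['d'];crop(p,205,325,130,240,'w5c')
ci=arm.camera_info('wrist');ci['view']=z['V']
X=cloud(ci,d)
hsv=cv2.cvtColor(p,cv2.COLOR_RGB2HSV)
m=cv2.inRange(hsv,(105,120,40),(130,255,255))>0
m[:,330:]=False;m[245:]=False
Z=X[...,2]
for a,b in((.015,.03),(.03,.042),(.04,.048),(.048,.07)):
    k=m&(Z>a)&(Z<b);Q=X[k];print(a,k.sum(),Q.mean(0).round(4))
    h=np.radians(-62.2);e=np.array([np.cos(h),np.sin(h)]);n=np.array([-e[1],e[0]])
    c=np.array([.442,.358]);u=(Q[:,:2]-c)@e;v=(Q[:,:2]-c)@n
    print('  x',np.percentile(u,[1,5,50,95,99]).round(4),'y',np.percentile(v,[1,5,50,95,99]).round(4))
k=m&(Z>.016)&(Z<.03);P=(X[k][:,:2]*1000).astype(np.float32);print(cv2.minAreaRect(P))
# back edge of plate: corners
"
```

```text
0.015 3672 [0.4332 0.3744 0.0247]
  x [-0.0562 -0.0554 -0.0267  0.0393  0.0441] y [-0.0409 -0.0383 -0.0018  0.0383  0.0409]
0.03 1160 [0.4433 0.3536 0.0361]
  x [-0.0559 -0.0553 -0.0034  0.044   0.0449] y [-0.0343 -0.0301 -0.0008  0.0285  0.0324]
0.04 899 [0.4434 0.3537 0.0433]
  x [-0.0558 -0.0552  0.0017  0.0442  0.0458] y [-0.0351 -0.0326 -0.0007  0.0313  0.0336]
0.048 375 [0.4187 0.4035 0.06  ]
  x [-0.0563 -0.056  -0.0544 -0.039  -0.037 ] y [-0.0051 -0.0049  0.0004  0.0062  0.0064]
((440.0281982421875, 361.7608642578125), (83.49773406982422, 106.20513153076172), 26.62734603881836)
```

View pics/w5c.png

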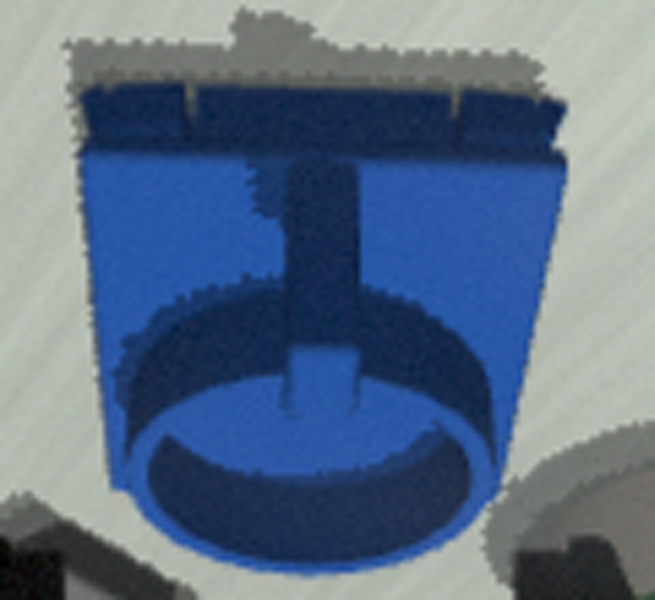

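```bash
python3 -c "
from h import *
st()
h=np.radians(-63);Rt=toolR(35,h)
T=np.array([.4211+.005*np.cos(h),.3990+.005*np.sin(h),.040])
go(T-Rt[:,2]*.03,Rt);go(T,Rt)
"
```

```text
t 7.17 q [ 1.03  0.51  1.4  -0.51  1.58  0.63] F_m [-0.6  0.2  1.5] open 0.0433 tcp_m [-0.683   0.151   0.1556] zt_m [ 0.568 -0.077 -0.819] xt_m [ 0.122  0.993 -0.009]
dp [ 0.0314 -0.0558 -0.091 ] | 0.111 tw [ 0.22 -0.45 -0.8 ] | 0.9
dp [ 0.0392 -0.0711 -0.1156] | 0.141 tw [ 0.22 -0.45 -0.8 ] | 0.9
```

Request:
play_rows:
  increments:
    - {"gripper": 50, "dp": [0.015, -0.026, -0.043], "twist": [0.1, -0.2, -0.4]}
    - {"gripper": 50, "dp": [0.031, -0.056, -0.091], "twist": [0.2, -0.4, -0.8]}
    - {"gripper": 50, "dp": [0.031, -0.056, -0.091], "twist": [0.2, -0.4, -0.8]}

```text
t: 7.55
tool_pos: [0.415, 0.4051, 0.0624]
tcp_rot: [0.294, 0.927, 0.221, 0.067]
wrist_force: [-0.5, -0.6, -0.5]
opening: 0.0432
```

```bash
python3 -c "
from h import *
st()
h=np.radians(-63);Rt=toolR(35,h)
T=np.array([.4211+.005*np.cos(h),.3990+.005*np.sin(h),.040])
go(T,Rt)
p,d=arm.grab_frame('wrist');cv2.imwrite('pics/w6.png',p[:,:,::-1])
go(T,Rt)
"
```

```text
t 7.55 q [ 0.94  0.55  1.54 -0.54  1.39  0.67] F_m [ 0.2 -0.8 -0.5] open 0.0432 tcp_m [-0.6157  0.1417  0.0624] zt_m [ 0.569 -0.086 -0.818] xt_m [ 0.141  0.99  -0.006]
dp [ 0.0084 -0.0106 -0.0224] | 0.026 tw [ 0.25 -0.25  0.28] | 0.5
dp [ 0.0075 -0.0134 -0.025 ] | 0.029 tw [ 0.02 -0.08  0.21] | 0.2
```

View pics/w6.png

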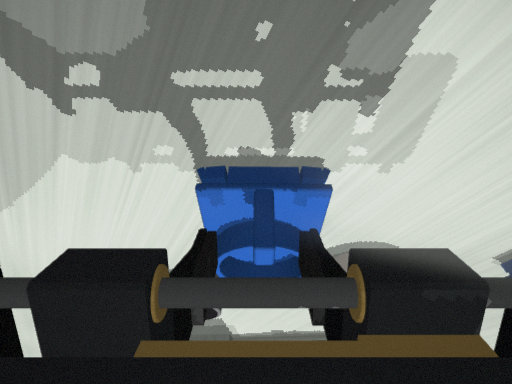

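Request:
play_rows:
  increments:
    - {"gripper": 50, "dp": [0.006, -0.005, -0.012], "twist": [0, 0, 0.1]}
    - {"gripper": 50, "dp": [0.01, -0.012, -0.024], "twist": [0, 0, 0.2]}
    - {"gripper": 50, "dp": [0.01, -0.012, -0.024], "twist": [0, 0, 0.2]}

```text
t: 7.98
tool_pos: [0.4249, 0.3978, 0.0399]
tcp_rot: [0.292, 0.927, 0.224, 0.07]
wrist_force: [0.3, 0.2, -0.1]
opening: 0.0437
```

```bash
python3 -c "
from h import *
st()
p,d=arm.grab_frame('wrist');cv2.imwrite('pics/w7.png',p[:,:,::-1])
h=np.radians(-63);Rt=toolR(35,h)
T=np.array([.4211+.005*np.cos(h),.3990+.005*np.sin(h),.040])
go(T,Rt)
"
```

```text
t 7.97 q [ 0.92  0.57  1.56 -0.56  1.34  0.67] F_m [-0.   0.3 -0.1] open 0.0437 tcp_m [-0.604   0.1457  0.0399] zt_m [ 0.568 -0.077 -0.82 ] xt_m [ 0.133  0.991 -0.001]
dp [-0.0016 -0.0038 -0.0004] | 0.004 tw [-0.04 -0.07 -0.17] | 0.2
```

View pics/w7.png

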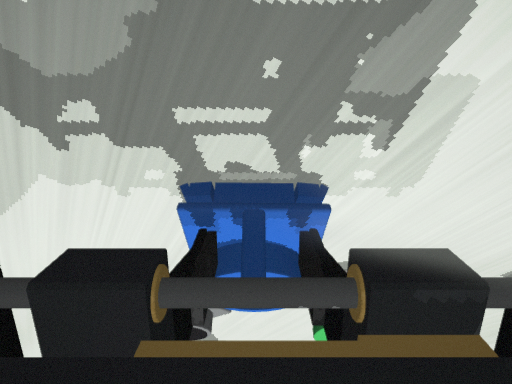

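Request:
play_rows:
  increments:
    - {"gripper": 40, "dp": [0.0, -0.003, 0], "twist": [0, 0, 0]}
    - {"gripper": 5, "dp": [0, -0.003, 0], "twist": [0, 0, 0]}
    - {"gripper": 0, "dp": [0, -0.003, 0], "twist": [0, 0, 0]}
    - {"gripper": 0, "dp": [0, -0.003, 0], "twist": [0, 0, 0]}
    - {"gripper": 0, "dp": [0, -0.003, 0], "twist": [0, 0, 0]}
  force: 45

```text
t: 8.65
tool_pos: [0.425, 0.3957, 0.0405]
tcp_rot: [0.291, 0.927, 0.224, 0.07]
wrist_force: [-0.9, -0.8, -0.7]
opening: 0.012
```

```bash
python3 -c "
from h import *
st()
"
```

```text
t 8.65 q [ 0.92  0.57  1.57 -0.56  1.34  0.67] F_m [ 0.1 -1.2 -0.7] open 0.012 tcp_m [-0.6022  0.1445  0.0405] zt_m [ 0.567 -0.076 -0.82 ] xt_m [ 0.133  0.991 -0.   ]
```

Request:
play_rows:
  increments:
    - {"gripper": 0, "dp": [0, 0, 0.02], "twist": [0, 0, 0]}
    - {"gripper": 0, "dp": [0, 0, 0.05], "twist": [0, 0, 0]}
    - {"gripper": 0, "dp": [0, 0, 0.09], "twist": [0, 0, 0]}
    - {"gripper": 0, "dp": [0, 0, 0.13], "twist": [0, 0, 0]}
    - {"gripper": 0, "dp": [0, -0.02, 0.15], "twist": [0, 0, 0]}

```text
t: 9.28
tool_pos: [0.426, 0.3773, 0.1946]
tcp_rot: [0.29, 0.928, 0.224, 0.073]
wrist_force: [0.5, -0.0, -3.9]
opening: 0.0117
```

```bash
python3 -c "
from h import *
st()
go(m2w([-.300,0,.19]),toolR(35))
go(m2w([-.281,0,.137]),toolR(35))
p,d=arm.grab_frame('wrist');cv2.imwrite('pics/w8.png',p[:,:,::-1])
p,d=arm.grab_frame('scene');crop(p,140,340,160,320,'s8')
"
```

```text
t 9.28 q [ 0.9   0.34  1.55 -0.55  1.53  0.53] F_m [ 0.3  0.4 -3.9] open 0.0117 tcp_m [-0.5865  0.1349  0.1946] zt_m [ 0.566 -0.071 -0.822] xt_m [0.132 0.991 0.005]
dp [ 0.0527 -0.3122 -0.0046] | 0.317 tw [-0.35  0.13  7.56] | 7.6
dp [ 0.0636 -0.3278 -0.0576] | 0.339 tw [-0.35  0.13  7.56] | 7.6
```

View pics/w8.png

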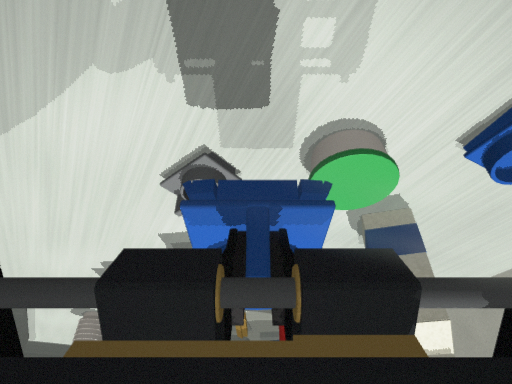

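View pics/s8.png

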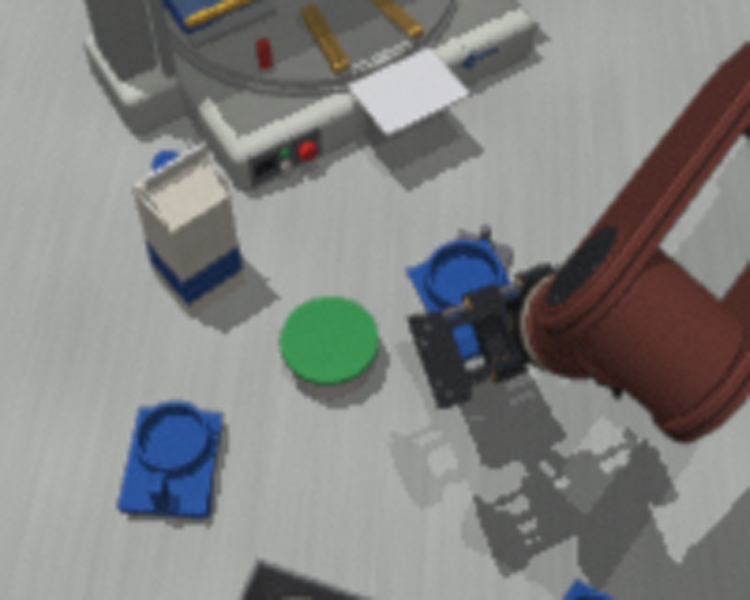

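Request:
play_rows:
  increments:
    - {"gripper": 0, "dp": [0.005, -0.03, 0], "twist": [0, 0, 0.5]}
    - {"gripper": 0, "dp": [0.014, -0.08, 0], "twist": [0, 0, 2]}
    - {"gripper": 0, "dp": [0.023, -0.135, 0], "twist": [0, 0, 3.5]}
    - {"gripper": 0, "dp": [0.032, -0.19, 0], "twist": [0, 0, 5]}
    - {"gripper": 0, "dp": [0.04, -0.24, 0], "twist": [-0.2, 0, 6.5]}

```text
t: 10.0
tool_pos: [0.4647, 0.1339, 0.19]
tcp_rot: [0.289, 0.912, 0.277, 0.086]
wrist_force: [0.6, -0.4, -3.0]
opening: 0.0119
```

Request:
play_rows:
  increments:
    - {"gripper": 0, "dp": [0.006, -0.035, 0], "twist": [0, 0, 0.5]}
    - {"gripper": 0, "dp": [0.011, -0.06, 0], "twist": [0, 0, 1]}
    - {"gripper": 0, "dp": [0.012, -0.07, 0], "twist": [0, 0, 1]}
    - {"gripper": 0, "dp": [0.012, -0.07, 0], "twist": [0, 0, 1]}

```text
t: 10.5
tool_pos: [0.4768, 0.0654, 0.1903]
tcp_rot: [0.288, 0.91, 0.284, 0.089]
wrist_force: [-0.2, 1.3, -2.8]
opening: 0.0113
```

```bash
cat > nm.py <<'E'
from h import *
import sys
st()
ci=arm.camera_info('wrist');p,d=arm.grab_frame('wrist');cv2.imwrite('pics/w%s.png'%sys.argv[1],p[:,:,::-1])
X=cloud(ci,d);hsv=cv2.cvtColor(p,cv2.COLOR_RGB2HSV)
m=(cv2.inRange(hsv,(105,120,30),(130,255,255))>0)&(d<.5)
n,l,s,c=cv2.connectedComponentsWithStats(m.astype(np.uint8));k=1+np.argmax(s[1:,4]);print(s[k]);m=l==k
Q=(X[m]-CM)@RM
print('pct x',np.percentile(Q[:,0],[0.5,2,50,98]).round(4),'y',np.percentile(Q[:,1],[.5,2,50,98,99.5]).round(4),'z',np.percentile(Q[:,2],[.5,2,50,98,99.5]).round(4))
# plate back edge row: for each column, top-most blue px -> underside back edge ; 
vs=np.array([[u,np.where(m[:,u])[0].min()] for u in range(s[k][0]+4,s[k][0]+s[k][2]-4)])
f=np.polyfit(vs[:,0],vs[:,1],1);print('back bottom edge slope',f)
B=np.array([(X[v+2,u]-CM)@RM for u,v in vs]);print('edge pts m L/R',B[5:15].mean(0).round(4),B[-15:-5].mean(0).round(4))
p2,_=arm.grab_frame('scene');crop(p2,190,310,130,230,'s%s'%sys.argv[1])
E
python3 nm.py 9
```

```text
t 10.5 q [ 0.37 -0.17  2.11 -0.66  1.14  0.03] F_m [-1.2  0.6 -2.8] open 0.0113 tcp_m [-0.3014 -0.0014  0.1903] zt_m [ 0.574 -0.004 -0.819] xt_m [ 0.003  1.    -0.002]
[ 180  180  156   98 9746]
pct x [-0.3766 -0.3169 -0.3099 -0.2746] y [-0.0429 -0.0414 -0.0021  0.0369  0.0386] z [0.1516 0.1526 0.1743 0.2122 0.2398]
back bottom edge slope [3.78733754e-02 1.72247606e+02]
edge pts m L/R [-0.3099 -0.0391  0.1542] [-0.3248  0.0313  0.17  ]
```

View pics/w9.png

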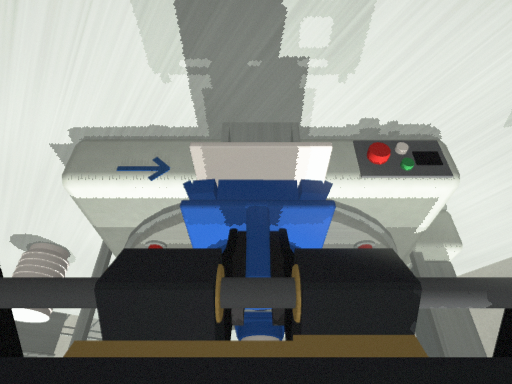

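View pics/s9.png

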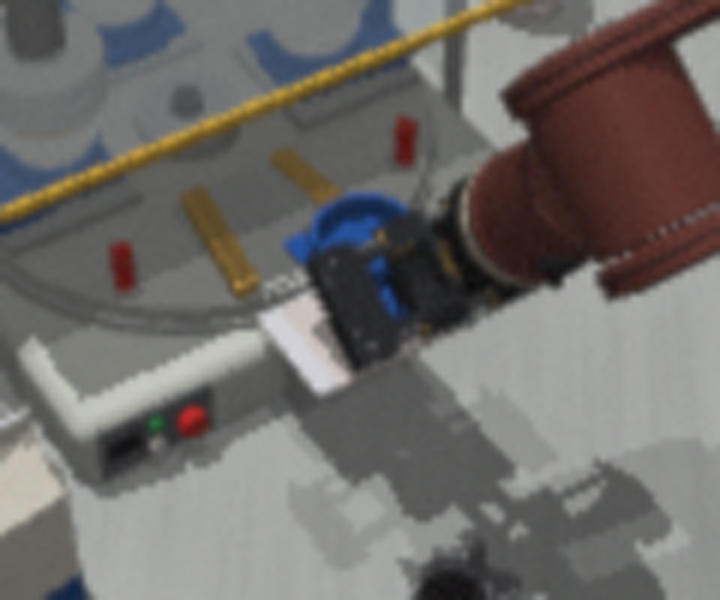

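```bash
python3 -c "
from h import *
st()
go(m2w([-.283,0.001,.137]),toolR(35))"
```

```text
t 10.6 q [ 0.38 -0.17  2.11 -0.66  1.14  0.03] F_m [-0.5 -0.9 -3.2] open 0.0119 tcp_m [-0.302  -0.0007  0.1904] zt_m [ 0.574 -0.003 -0.819] xt_m [ 0.002  1.    -0.002]
dp [ 0.0122 -0.0146 -0.0534] | 0.057 tw [ 0.1  -0.06  0.11] | 0.2
```

Request:
play_rows:
  increments:
    - {"gripper": 0, "dp": [0.006, -0.007, -0.025], "twist": [0, 0, 0.1]}
    - {"gripper": 0, "dp": [0.012, -0.0145, -0.045], "twist": [0, 0, 0.1]}
    - {"gripper": 0, "dp": [0.012, -0.0145, -0.053], "twist": [0, 0, 0.1]}
    - {"gripper": 0, "dp": [0.012, -0.0145, -0.053], "twist": [0, 0, 0.1]}

```text
t: 11.1
tool_pos: [0.4888, 0.0516, 0.1371]
tcp_rot: [0.288, 0.91, 0.286, 0.089]
wrist_force: [0.7, -0.0, -2.5]
opening: 0.0118
```

```bash
python3 nm.py 10
```

```text
t 11.1 q [ 0.33 -0.08  2.14 -0.71  1.02  0.09] F_m [ 0.4  0.5 -2.5] open 0.0118 tcp_m [-0.2833  0.0006  0.1371] zt_m [ 0.574 -0.002 -0.819] xt_m [-0.     1.    -0.003]
[ 181  179  154   99 9894]
pct x [-0.3587 -0.2987 -0.2917 -0.2565] y [-0.0408 -0.0393  0.0002  0.0391  0.0407] z [0.098  0.099  0.1211 0.1588 0.1865]
back bottom edge slope [3.96595105e-03 1.79643151e+02]
edge pts m L/R [-0.2918 -0.0367  0.1008] [-0.2913  0.0366  0.1006]
```

View pics/w10.png

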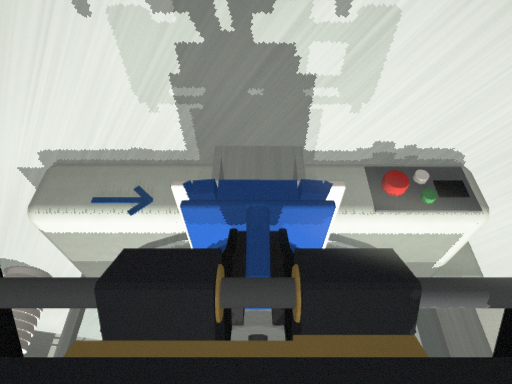

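View pics/s10.png

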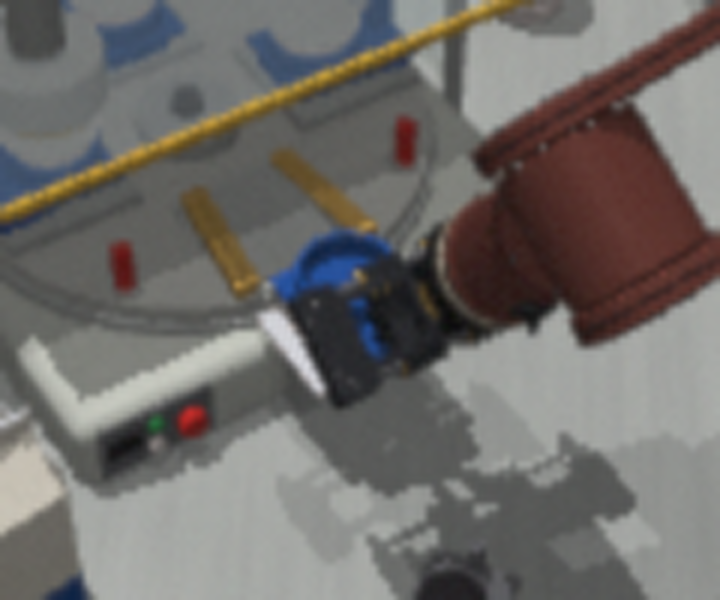

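Request:
play_rows:
  increments:
    - {"gripper": 0, "dp": [0, 0, -0.0015], "twist": [0, 0, 0]}
    - {"gripper": 0, "dp": [0, 0, -0.003], "twist": [0, 0, 0]}
    - {"gripper": 0, "dp": [0, 0, -0.003], "twist": [0, 0, 0]}

```text
t: 11.58
tool_pos: [0.4891, 0.0511, 0.1347]
tcp_rot: [0.288, 0.91, 0.285, 0.089]
wrist_force: [-0.5, 1.2, -3.0]
opening: 0.0116
```

```bash
python3 -c "
from h import *
st()
go(m2w([-.283,0.001,.134]),toolR(35))"
```

```text
t 11.57 q [ 0.33 -0.08  2.14 -0.71  1.02  0.09] F_m [-1.3  0.3 -3. ] open 0.0116 tcp_m [-0.2826  0.0005  0.1347] zt_m [ 0.575 -0.002 -0.818] xt_m [ 0.     1.    -0.002]
dp [ 0.0002  0.0006 -0.0007] | 0.001 tw [ 0.13 -0.03  0.03] | 0.1
```

Request:
play_rows:
  increments:
    - {"gripper": 0, "dp": [0, 0, -0.001], "twist": [0, 0, 0]}
    - {"gripper": 0, "dp": [0, 0, -0.002], "twist": [0, 0, 0]}
    - {"gripper": 0, "dp": [0, 0, -0.002], "twist": [0, 0, 0]}

```text
t: 11.95
tool_pos: [0.4893, 0.0511, 0.133]
tcp_rot: [0.288, 0.91, 0.285, 0.089]
wrist_force: [-3.4, 0.7, 1.7]
opening: 0.0119
```

```bash
python3 nm.py 11
```

```text
t 11.95 q [ 0.33 -0.07  2.14 -0.71  1.02  0.09] F_m [-2.5 -2.4  1.7] open 0.0119 tcp_m [-0.2825  0.0006  0.133 ] zt_m [ 0.575 -0.002 -0.818] xt_m [ 0.001  1.    -0.002]
[ 181  179  154   99 9882]
pct x [-0.3578 -0.2978 -0.2908 -0.2558] y [-0.0407 -0.0392  0.0004  0.0393  0.0408] z [0.0939 0.0949 0.117  0.1548 0.1823]
back bottom edge slope [4.13754543e-03 1.79633212e+02]
edge pts m L/R [-0.2911 -0.0365  0.0967] [-0.2905  0.0368  0.0966]
```

Request:
play_rows:
  increments:
    - {"gripper": 0, "dp": [0.006, -0.008, 0.0005], "twist": [0, 0, 0]}
    - {"gripper": 0, "dp": [0.0115, -0.0165, 0.0005], "twist": [0, 0, 0]}
    - {"gripper": 0, "dp": [0.017, -0.0245, 0.0005], "twist": [0, 0, 0]}
    - {"gripper": 0, "dp": [0.023, -0.033, 0.0005], "twist": [0, 0, 0]}

```text
t: 12.55
tool_pos: [0.5126, 0.0173, 0.1331]
tcp_rot: [0.288, 0.91, 0.285, 0.089]
wrist_force: [-1.4, 2.1, -1.0]
opening: 0.0113
```

```bash
python3 nm.py 12;python3 -c "
from h import *
theta();go(m2w([-.166,0.0005,.1325]),toolR(35))"
```

```text
t 12.55 q [ 0.24 -0.06  2.13 -0.71  0.96  0.02] F_m [-2.6  0.  -1. ] open 0.0113 tcp_m [-0.2415  0.0005  0.1331] zt_m [ 0.575 -0.002 -0.818] xt_m [ 0.001  1.    -0.002]
[ 181  180  154   98 9699]
pct x [-0.3168 -0.2569 -0.2499 -0.2147] y [-0.0408 -0.0393 -0.0002  0.0388  0.0405] z [0.0946 0.0955 0.1171 0.1549 0.1825]
back bottom edge slope [3.78972940e-02 1.72282543e+02]
edge pts m L/R [-0.25   -0.0366  0.0969] [-0.2494  0.0362  0.1007]
studs [(np.float64(44.33), np.float64(0.1693), 14), (np.float64(314.95), np.float64(0.1678), 20)] theta mod 90: [np.float64(0.67), np.float64(0.05)]
dp [ 0.0434 -0.0619 -0.0005] | 0.076 tw [ 0.15 -0.05  0.11] | 0.2
```

View pics/w12.png

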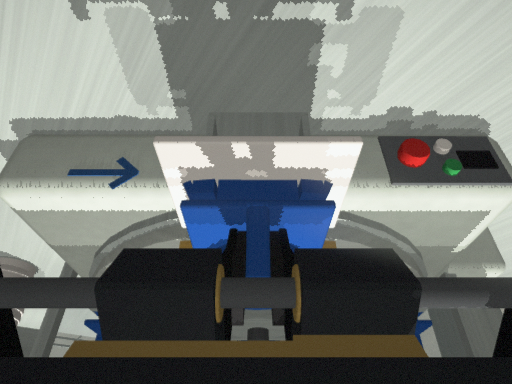

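View pics/s12.png

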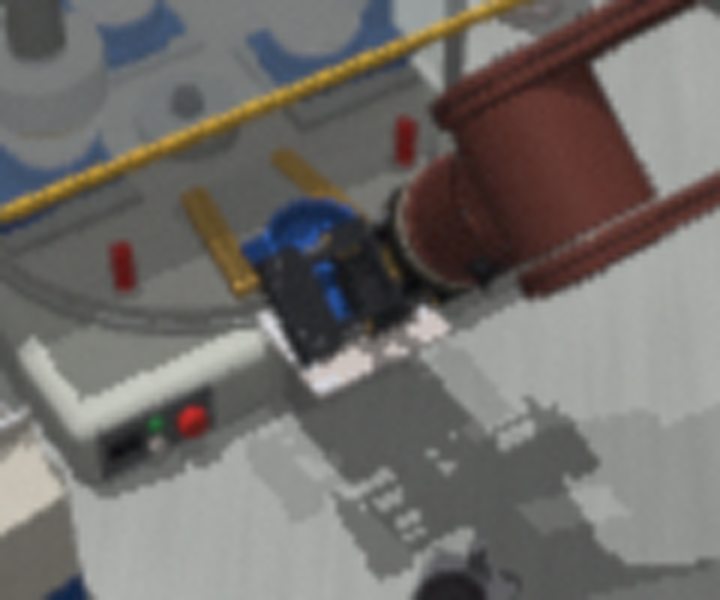

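Request:
play_rows:
  increments:
    - {"gripper": 0, "dp": [0.006, -0.008, 0], "twist": [0, 0, 0]}
    - {"gripper": 0, "dp": [0.0115, -0.0165, 0], "twist": [0, 0, 0]}
    - {"gripper": 0, "dp": [0.017, -0.0245, -0.0003], "twist": [0, 0, 0]}
    - {"gripper": 0, "dp": [0.023, -0.033, -0.0005], "twist": [0, 0, 0]}
    - {"gripper": 0, "dp": [0.0285, -0.041, -0.0005], "twist": [0, 0, 0]}

```text
t: 13.32
tool_pos: [0.5413, -0.0234, 0.133]
tcp_rot: [0.288, 0.91, 0.285, 0.09]
wrist_force: [-1.4, 2.6, 2.6]
opening: 0.0119
```

```bash
python3 nm.py 13;python3 -c "
from h import *
theta();go(m2w([-.166,0.0005,.1325]),toolR(35))"
```

```text
t 13.32 q [ 0.14 -0.03  2.1  -0.71  0.9  -0.06] F_m [-2.9  0.3  2.6] open 0.0119 tcp_m [-0.1916  0.0009  0.133 ] zt_m [ 0.575 -0.001 -0.818] xt_m [ 0.     1.    -0.001]
[ 180  179  156   99 9806]
pct x [-0.267  -0.207  -0.2002 -0.1647] y [-0.0405 -0.039   0.0002  0.0393  0.041 ] z [0.0941 0.0952 0.1169 0.1547 0.1823]
back bottom edge slope [3.36144253e-02 1.72878069e+02]
edge pts m L/R [-0.2001 -0.0368  0.0968] [-0.2002  0.0371  0.1002]
studs [(np.float64(44.4), np.float64(0.1691), 15), (np.float64(314.81), np.float64(0.1672), 20)] theta mod 90: [np.float64(0.6), np.float64(0.19)]
dp [ 0.0145 -0.0208 -0.0005] | 0.025 tw [0.18 0.   0.07] | 0.2
```

View pics/w13.png

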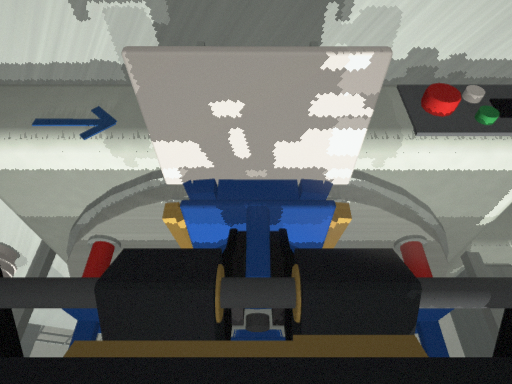

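Request:
play_rows:
  increments:
    - {"gripper": 0, "dp": [0.0046, -0.0066, 0], "twist": [0, 0, 0]}
    - {"gripper": 0, "dp": [0.0091, -0.0131, 0], "twist": [0, 0, 0]}
    - {"gripper": 0, "dp": [0.0114, -0.0164, 0], "twist": [0, 0, 0]}
    - {"gripper": 0, "dp": [0.0126, -0.018, 0], "twist": [0, 0, 0]}

```text
t: 13.98
tool_pos: [0.5533, -0.0411, 0.1325]
tcp_rot: [0.288, 0.91, 0.285, 0.089]
wrist_force: [-2.7, 2.5, 2.6]
opening: 0.0114
```

```bash
python3 -c "
from h import *
st();go(m2w([-.166,0.0005,.1325]),toolR(35))"
```

```text
t 13.97 q [ 0.09 -0.01  2.08 -0.71  0.88 -0.1 ] F_m [-3.6 -0.8  2.6] open 0.0114 tcp_m [-0.1703  0.0006  0.1325] zt_m [ 0.575 -0.002 -0.818] xt_m [ 0.001  1.    -0.002]
dp [ 0.0024 -0.0036  0.    ] | 0.004 tw [ 0.12 -0.05  0.04] | 0.1
```

Fine 1 mm pushes now, watching the force along x.

Request:
play_rows:
  increments:
    - {"gripper": 0, "dp": [0.0009, -0.0012, 0], "twist": [0, 0, 0]}
    - {"gripper": 0, "dp": [0.0017, -0.0025, 0], "twist": [0, 0, 0]}
    - {"gripper": 0, "dp": [0.0023, -0.0033, 0], "twist": [0, 0, 0]}

```text
t: 14.35
tool_pos: [0.5548, -0.0431, 0.1325]
tcp_rot: [0.287, 0.91, 0.285, 0.089]
wrist_force: [-14.2, 15.5, 12.3]
opening: 0.0116
```

```bash
python3 -c "
from h import *
st()"
```

```text
t 14.35 q [ 0.09 -0.01  2.08 -0.71  0.87 -0.1 ] F_m [-20.8  -2.8  12.3] open 0.0116 tcp_m [-0.1678  0.0007  0.1325] zt_m [ 0.573 -0.002 -0.819] xt_m [ 0.001  1.    -0.002]
```

Request:
play_rows:
  increments:
    - {"gripper": 35, "dp": [0, 0, 0], "twist": [0, 0, 0]}
    - {"gripper": 35, "dp": [0, 0, 0], "twist": [0, 0, 0]}
    - {"gripper": 35, "dp": [0, 0, 0], "twist": [0, 0, 0]}

```text
t: 14.72
tool_pos: [0.5555, -0.0445, 0.1325]
tcp_rot: [0.288, 0.91, 0.285, 0.089]
wrist_force: [-0.1, 1.1, -0.1]
opening: 0.0286
```

```bash
python3 nm.py 14;python3 -c "
from h import *
theta()"
```

```text
t 14.72 q [ 0.09 -0.01  2.08 -0.71  0.87 -0.1 ] F_m [-1.   0.6 -0.1] open 0.0286 tcp_m [-0.1662  0.0005  0.1325] zt_m [ 0.575 -0.002 -0.818] xt_m [ 0.001  1.    -0.002]
[  180   177   156   101 11125]
pct x [-0.2419 -0.183  -0.176  -0.1312] y [-0.0408 -0.0393  0.0002  0.0394  0.0408] z [0.0934 0.0945 0.1166 0.1541 0.1823]
back bottom edge slope [4.18861541e-03 1.77711972e+02]
edge pts m L/R [-0.1762 -0.037   0.0959] [-0.176   0.0369  0.0962]
studs [(np.float64(44.3), np.float64(0.1689), 13), (np.float64(314.87), np.float64(0.1673), 19)] theta mod 90: [np.float64(0.7), np.float64(0.13)]
```

View pics/w14.png

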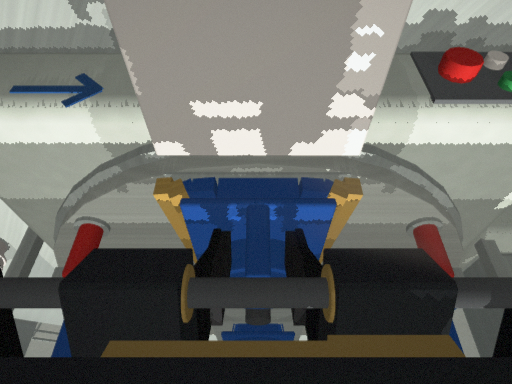

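Request:
play_rows:
  increments:
    - {"gripper": 35, "dp": [-0.01, 0.014, 0.025], "twist": [0, 0, 0]}
    - {"gripper": 35, "dp": [-0.022, 0.031, 0.055], "twist": [0, 0, 0]}
    - {"gripper": 35, "dp": [-0.033, 0.047, 0.082], "twist": [0, 0, 0]}

```text
t: 15.25
tool_pos: [0.5222, 0.0031, 0.2155]
tcp_rot: [0.288, 0.91, 0.285, 0.089]
wrist_force: [-0.1, -0.6, -0.6]
opening: 0.0307
```

```bash
python3 nm.py 15;python3 -c "
from h import *
theta();go(m2w([-.192,-.119,.208]),toolR(40));go(m2w([-.109,-.119,.108]),toolR(40))
"
```

```text
t 15.25 q [ 0.2  -0.17  2.06 -0.64  1.08 -0.14] F_m [ 0.4 -0.4 -0.6] open 0.0307 tcp_m [-0.2243  0.0003  0.2155] zt_m [ 0.575 -0.002 -0.818] xt_m [ 0.001  1.    -0.002]
[ 208  147  101   99 8259]
pct x [-0.2331 -0.1827 -0.1527 -0.0826] y [-0.0408 -0.0392 -0.      0.0394  0.0409] z [0.0942 0.0958 0.117  0.1565 0.2115]
back bottom edge slope [-1.08919459e-03  1.48517571e+02]
edge pts m L/R [-0.1769 -0.0315  0.0971] [-0.1764  0.0315  0.0965]
studs [(np.float64(44.28), np.float64(0.169), 13), (np.float64(314.78), np.float64(0.1676), 19)] theta mod 90: [np.float64(0.72), np.float64(0.22)]
dp [-0.0809 -0.0951 -0.0084] | 0.125 tw [-4.01 -2.68 -0.06] | 4.8
dp [-0.0335 -0.1632 -0.1084] | 0.199 tw [-4.01 -2.68 -0.06] | 4.8
```

View pics/w15.png

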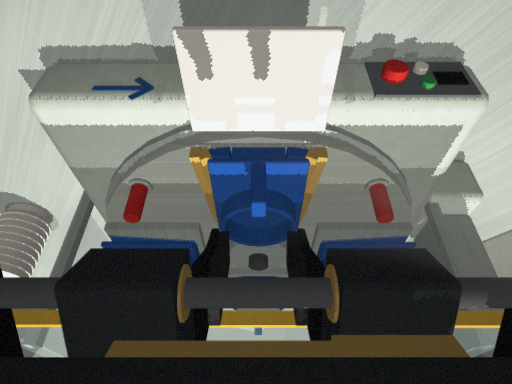

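View pics/s15.png

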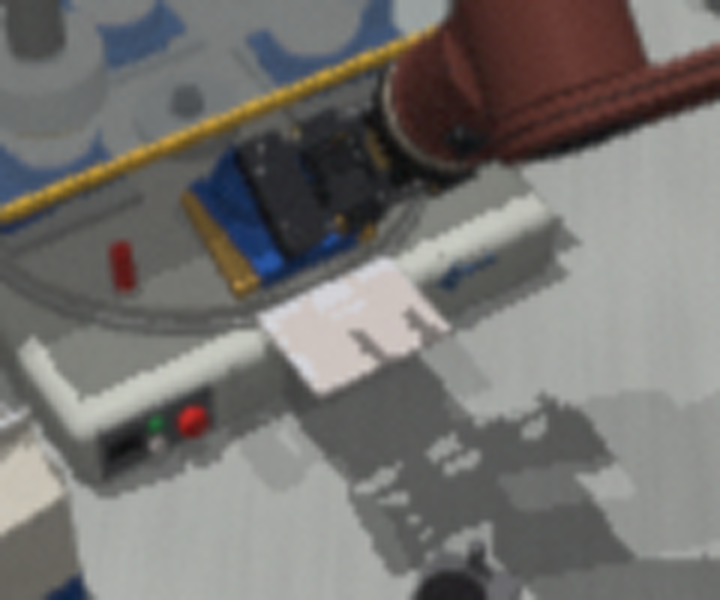

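Request:
play_rows:
  increments:
    - {"gripper": 35, "dp": [-0.02, -0.024, 0.01], "twist": [-1, -0.7, 0]}
    - {"gripper": 35, "dp": [-0.045, -0.053, 0.01], "twist": [-2, -1.4, 0]}
    - {"gripper": 35, "dp": [-0.068, -0.08, 0.005], "twist": [-3, -2, 0]}
    - {"gripper": 35, "dp": [-0.081, -0.095, -0.006], "twist": [-4, -2.7, 0]}
    - {"gripper": 35, "dp": [-0.081, -0.095, -0.008], "twist": [-4, -2.7, 0]}

```text
t: 16.02
tool_pos: [0.4396, -0.0933, 0.2041]
tcp_rot: [0.326, 0.897, 0.281, 0.099]
wrist_force: [0.8, 0.2, -0.3]
opening: 0.0304
```

```bash
python3 -c "
from h import *
st();theta();go(m2w([-.109,-.119,.108]),toolR(40))
p,d=arm.grab_frame('wrist');cv2.imwrite('pics/w16.png',p[:,:,::-1])
p,d=load('top0');X=cloud(arm.camera_info('top'),d)
k=(X[...,2]>.12)&(X[...,0]>.6)&(X[...,0]<.95)&(X[...,1]>.1)&(X[...,1]<.35)
Q=(X[k]-CM)@RM;print('carton',Q.min(0).round(3),Q.max(0).round(3))
"
```

```text
t 16.02 q [ 0.03 -0.48  2.35 -0.7   0.99 -0.26] F_m [ 0.3  0.8 -0.3] open 0.0304 tcp_m [-0.1924 -0.1225  0.2041] zt_m [ 0.64  -0.006 -0.768] xt_m [ 0.003  1.    -0.006]
studs [(np.float64(44.25), np.float64(0.169), 13), (np.float64(314.83), np.float64(0.1676), 19)] theta mod 90: [np.float64(0.75), np.float64(0.17)]
dp [ 0.0494 -0.0669 -0.097 ] | 0.128 tw [ 0.   -0.31  0.12] | 0.3
carton [-0.317  0.253  0.121] [-0.24   0.331  0.214]
```

View pics/w16.png

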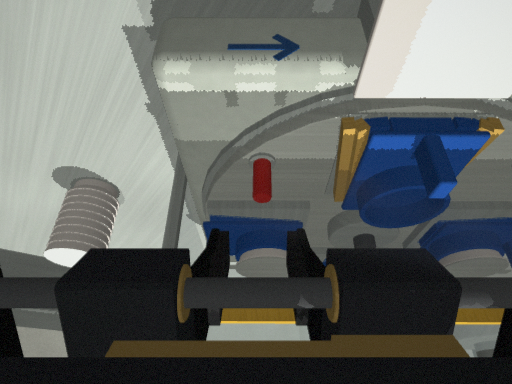

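Request:
play_rows:
  increments:
    - {"gripper": 35, "dp": [0.017, -0.022, -0.033], "twist": [0, 0, 0]}
    - {"gripper": 35, "dp": [0.034, -0.045, -0.066], "twist": [0, 0, 0]}
    - {"gripper": 35, "dp": [0.049, -0.067, -0.096], "twist": [0, -0.2, 0.1]}
    - {"gripper": 35, "dp": [0.049, -0.067, -0.096], "twist": [0, -0.2, 0.1]}

```text
t: 16.62
tool_pos: [0.4896, -0.1599, 0.1076]
tcp_rot: [0.325, 0.897, 0.282, 0.1]
wrist_force: [-0.4, 0.7, 0.9]
opening: 0.0303
```

```bash
python3 -c "
from h import *
st();theta()
p,d=arm.grab_frame('wrist');cv2.imwrite('pics/w17.png',p[:,:,::-1])
";python3 arc.py -0.007 225 220 215 210 205 200
```

```text
t 16.62 q [-0.16 -0.17  2.33 -0.86  0.66 -0.15] F_m [-0.8  0.1  0.9] open 0.0303 tcp_m [-0.1091 -0.1195  0.1076] zt_m [ 0.64  -0.004 -0.768] xt_m [ 0.     1.    -0.004]
studs [(np.float64(44.29), np.float64(0.1689), 13), (np.float64(314.79), np.float64(0.1677), 19)] theta mod 90: [np.float64(0.71), np.float64(0.21)]
225.0 tcp_m [-0.1088 -0.1118  0.105 ] dp [ 0.0052  0.0033 -0.0056]
220.0 tcp_m [-0.1187 -0.101   0.105 ] dp [ 0.0084  0.0176 -0.0056]
215.0 tcp_m [-0.1276 -0.0894  0.105 ] dp [ 0.0128  0.0316 -0.0056]
210.0 tcp_m [-0.1355 -0.077   0.105 ] dp [ 0.0185  0.0451 -0.0056]
205.0 tcp_m [-0.1423 -0.064   0.105 ] dp [ 0.0253  0.0581 -0.0056]
200.0 tcp_m [-0.1479 -0.0505  0.105 ] dp [ 0.0332  0.0704 -0.0056]
```

View pics/w17.png

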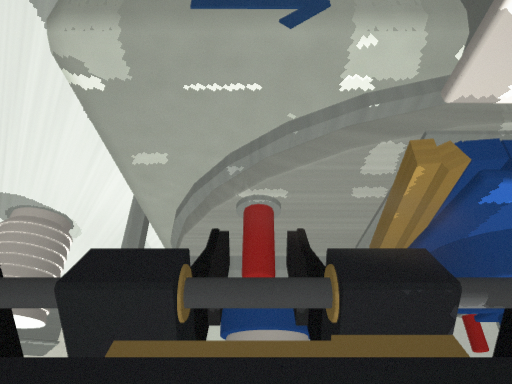

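Request:
play_rows:
  increments:
    - {"gripper": 35, "dp": [0.004, 0.003, -0.002], "twist": [0, 0, 0]}
    - {"gripper": 35, "dp": [0.007, 0.013, -0.002], "twist": [0, 0, 0]}
    - {"gripper": 35, "dp": [0.01, 0.022, -0.002], "twist": [0, 0, 0]}
    - {"gripper": 35, "dp": [0.014, 0.033, -0.002], "twist": [0, 0, 0]}
    - {"gripper": 35, "dp": [0.019, 0.045, -0.002], "twist": [0, 0, 0]}

```text
t: 17.35
tool_pos: [0.508, -0.114, 0.1089]
tcp_rot: [0.327, 0.897, 0.281, 0.101]
wrist_force: [-4.8, 0.2, 0.3]
opening: 0.0303
```

```bash
python3 -c "
from h import *
st();theta()
";python3 arc.py -0.007 210 205 200 195 190 185 180 175 170
```

```text
t 17.35 q [-0.03 -0.11  2.27 -0.89  0.73 -0.03] F_m [-2.9 -3.8  0.3] open 0.0303 tcp_m [-0.1363 -0.0782  0.1089] zt_m [ 0.643 -0.003 -0.766] xt_m [ 0.002  1.    -0.002]
studs [(np.float64(30.54), np.float64(0.1673), 19), (np.float64(120.82), np.float64(0.1671), 17), (np.float64(300.62), np.float64(0.1674), 18), (np.float64(184.37), np.float64(0.1689), 6), (np.float64(211.03), np.float64(0.1679), 21)] theta mod 90: [np.float64(14.46), np.float64(14.18), np.float64(14.38), np.float64(40.63), np.float64(13.97)]
210.0 tcp_m [-0.1355 -0.077   0.105 ] dp [-0.0004 -0.0016 -0.0044]
205.0 tcp_m [-0.1423 -0.064   0.105 ] dp [ 0.0065  0.0114 -0.0044]
200.0 tcp_m [-0.1479 -0.0505  0.105 ] dp [ 0.0144  0.0238 -0.0044]
195.0 tcp_m [-0.1523 -0.0365  0.105 ] dp [ 0.0233  0.0353 -0.0044]
190.0 tcp_m [-0.1554 -0.0222  0.105 ] dp [ 0.0333  0.0461 -0.0044]
185.0 tcp_m [-0.1574 -0.0076  0.105 ] dp [ 0.0441  0.056  -0.0044]
180.0 tcp_m [-0.158  0.007  0.105] dp [ 0.0558  0.0649 -0.0044]
175.0 tcp_m [-0.1574  0.0216  0.105 ] dp [ 0.0682  0.0727 -0.0044]
170.0 tcp_m [-0.1554  0.0362  0.105 ] dp [ 0.0812  0.0794 -0.0044]
```

Table at 14.2° past the stop, tracking the model well. Continue along the arc.

Request:
play_rows:
  increments:
    - {"gripper": 35, "dp": [0.006, 0.011, -0.002], "twist": [0, 0, 0]}
    - {"gripper": 35, "dp": [0.014, 0.024, -0.002], "twist": [0, 0, 0]}
    - {"gripper": 35, "dp": [0.023, 0.035, -0.002], "twist": [0, 0, 0]}
    - {"gripper": 35, "dp": [0.033, 0.046, -0.002], "twist": [0, 0, 0]}
    - {"gripper": 35, "dp": [0.044, 0.056, -0.002], "twist": [0, 0, 0]}

```text
t: 18.02
tool_pos: [0.5542, -0.0572, 0.1062]
tcp_rot: [0.326, 0.896, 0.282, 0.102]
wrist_force: [-4.2, -0.5, 0.4]
opening: 0.0305
```

```bash
python3 -c "
from h import *
st();theta()
";python3 arc.py -0.007 185 180 175 170 165 160 155 150
```

```text
t 18.02 q [ 0.1   0.04  2.13 -0.89  0.81  0.08] F_m [-1.9 -3.7  0.4] open 0.0305 tcp_m [-0.1566 -0.0079  0.1062] zt_m [ 0.643  0.001 -0.766] xt_m [-0.001  1.    -0.   ]
studs [(np.float64(95.16), np.float64(0.1668), 19), (np.float64(5.14), np.float64(0.1669), 21), (np.float64(185.54), np.float64(0.1673), 22), (np.float64(275.42), np.float64(0.1675), 20)] theta mod 90: [np.float64(39.84), np.float64(39.86), np.float64(39.46), np.float64(39.58)]
185.0 tcp_m [-0.1574 -0.0076  0.105 ] dp [-0.0021 -0.0001 -0.002 ]
180.0 tcp_m [-0.158  0.007  0.105] dp [ 0.0095  0.0087 -0.002 ]
175.0 tcp_m [-0.1574  0.0216  0.105 ] dp [ 0.0219  0.0166 -0.002 ]
170.0 tcp_m [-0.1554  0.0362  0.105 ] dp [ 0.0349  0.0233 -0.002 ]
165.0 tcp_m [-0.1523  0.0505  0.105 ] dp [ 0.0485  0.0289 -0.002 ]
160.0 tcp_m [-0.1479  0.0645  0.105 ] dp [ 0.0625  0.0332 -0.002 ]
155.0 tcp_m [-0.1423  0.078   0.105 ] dp [ 0.0768  0.0363 -0.002 ]
150.0 tcp_m [-0.1355  0.091   0.105 ] dp [ 0.0914  0.0382 -0.002 ]
```

Request:
play_rows:
  increments:
    - {"gripper": 35, "dp": [0.011, 0.009, 0], "twist": [0, 0, 0]}
    - {"gripper": 35, "dp": [0.023, 0.0165, 0], "twist": [0, 0, 0]}
    - {"gripper": 35, "dp": [0.036, 0.0235, 0], "twist": [0, 0, 0]}
    - {"gripper": 35, "dp": [0.0495, 0.029, 0], "twist": [0, 0, 0]}
    - {"gripper": 35, "dp": [0.063, 0.033, 0], "twist": [0, 0, 0]}

```text
t: 18.7
tool_pos: [0.6176, -0.0248, 0.1066]
tcp_rot: [0.326, 0.896, 0.282, 0.103]
wrist_force: [-3.0, 0.3, 0.4]
opening: 0.0306
```

```bash
python3 -c "
from h import *
st();theta()
p,d=arm.grab_frame('wrist');cv2.imwrite('pics/w18.png',p[:,:,::-1])
p,d=arm.grab_frame('scene');crop(p,140,340,60,220,'s18')
";python3 arc.py -0.007 160 155 150 146 142 140 138 136
```

```text
t 18.7 q [ 0.15  0.2   1.95 -0.87  0.85  0.1 ] F_m [-1.9 -2.3  0.4] open 0.0306 tcp_m [-0.147   0.0627  0.1066] zt_m [ 0.643  0.001 -0.766] xt_m [-0.001  1.     0.   ]
studs [(np.float64(99.27), np.float64(0.1668), 13), (np.float64(340.65), np.float64(0.1673), 21), (np.float64(161.05), np.float64(0.1668), 20), (np.float64(250.91), np.float64(0.1675), 19)] theta mod 90: [np.float64(35.73), np.float64(64.35), np.float64(63.95), np.float64(64.09)]
160.0 tcp_m [-0.1479  0.0645  0.105 ] dp [ 0.0005  0.0019 -0.0022]
155.0 tcp_m [-0.1423  0.078   0.105 ] dp [ 0.0148  0.005  -0.0022]
150.0 tcp_m [-0.1355  0.091   0.105 ] dp [ 0.0294  0.0068 -0.0022]
146.0 tcp_m [-0.1293  0.1009  0.105 ] dp [ 0.0411  0.0074 -0.0022]
142.0 tcp_m [-0.1224  0.1104  0.105 ] dp [ 0.0528  0.0072 -0.0022]
140.0 tcp_m [-0.1187  0.115   0.105 ] dp [ 0.0586  0.0067 -0.0022]
138.0 tcp_m [-0.1148  0.1194  0.105 ] dp [ 0.0645  0.0061 -0.0022]
136.0 tcp_m [-0.1108  0.1237  0.105 ] dp [ 0.0703  0.0053 -0.0022]
```

View pics/w18.png

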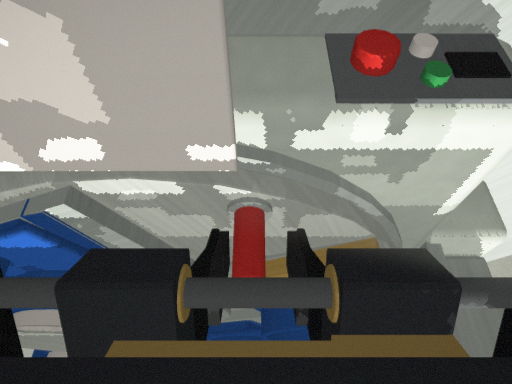

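View pics/s18.png

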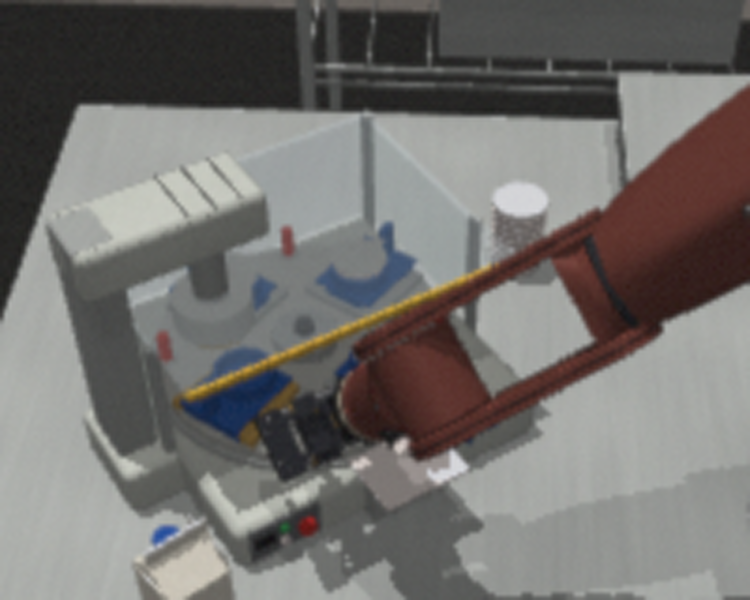

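Request:
play_rows:
  increments:
    - {"gripper": 35, "dp": [0.01, 0.004, 0], "twist": [0, 0, 0]}
    - {"gripper": 35, "dp": [0.02, 0.006, 0], "twist": [0, 0, 0]}
    - {"gripper": 35, "dp": [0.03, 0.007, 0], "twist": [0, 0, 0]}
    - {"gripper": 35, "dp": [0.039, 0.0075, 0], "twist": [0, 0, 0]}
    - {"gripper": 35, "dp": [0.047, 0.0075, 0], "twist": [0, 0, 0]}

```text
t: 19.48
tool_pos: [0.6612, -0.0192, 0.1054]
tcp_rot: [0.327, 0.897, 0.281, 0.099]
wrist_force: [-11.8, -0.3, 4.1]
opening: 0.0305
```

```bash
python3 -c "
from h import *
st();theta()
";python3 arc.py -0.007  146 142 140 138 136
```

```text
t 19.48 q [ 0.15  0.3   1.84 -0.86  0.87  0.08] F_m [-6.5 -9.9  4.1] open 0.0305 tcp_m [-0.1267  0.1018  0.1054] zt_m [ 0.642 -0.006 -0.766] xt_m [ 0.003  1.    -0.006]
studs [(np.float64(325.93), np.float64(0.1675), 21), (np.float64(236.11), np.float64(0.1676), 16)] theta mod 90: [np.float64(79.07), np.float64(78.89)]
146.0 tcp_m [-0.1293  0.1009  0.105 ] dp [-0.0041  0.0012 -0.001 ]
142.0 tcp_m [-0.1224  0.1104  0.105 ] dp [ 0.0076  0.0009 -0.001 ]
140.0 tcp_m [-0.1187  0.115   0.105 ] dp [ 0.0135  0.0005 -0.001 ]
138.0 tcp_m [-0.1148  0.1194  0.105 ] dp [ 0.0193 -0.0002 -0.001 ]
136.0 tcp_m [-0.1108  0.1237  0.105 ] dp [ 0.0251 -0.001  -0.001 ]
```

Request:
play_rows:
  increments:
    - {"gripper": 35, "dp": [0.003, 0.0, 0], "twist": [0, 0, 0]}
    - {"gripper": 35, "dp": [0.006, 0, 0], "twist": [0, 0, 0]}

```text
t: 19.77
tool_pos: [0.6688, -0.0184, 0.1061]
tcp_rot: [0.327, 0.897, 0.281, 0.101]
wrist_force: [-8.0, -1.2, 2.8]
opening: 0.0305
```

```bash
python3 -c "
from h import *
st();theta()
";python3 arc.py -0.007  142 140 138 136
```

```text
t 19.77 q [ 0.15  0.31  1.82 -0.86  0.87  0.07] F_m [-3.6 -7.2  2.8] open 0.0305 tcp_m [-0.1231  0.1084  0.1061] zt_m [ 0.643 -0.002 -0.766] xt_m [ 0.001  1.    -0.002]
studs [(np.float64(322.98), np.float64(0.1673), 19), (np.float64(233.15), np.float64(0.1677), 17)] theta mod 90: [np.float64(82.02), np.float64(81.85)]
142.0 tcp_m [-0.1224  0.1104  0.105 ] dp [ 0.0013  0.0004 -0.0013]
140.0 tcp_m [-0.1187  0.115   0.105 ] dp [ 0.0072 -0.0001 -0.0013]
138.0 tcp_m [-0.1148  0.1194  0.105 ] dp [ 0.013  -0.0007 -0.0013]
136.0 tcp_m [-0.1108  0.1237  0.105 ] dp [ 0.0188 -0.0015 -0.0013]
```

Force is dropping (past the peak); θ ≈ 172°. Last few degrees.

Request:
play_rows:
  increments:
    - {"gripper": 35, "dp": [0.004, 0.0, 0], "twist": [0, 0, 0]}
    - {"gripper": 35, "dp": [0.008, 0, 0], "twist": [0, 0, 0]}
    - {"gripper": 35, "dp": [0.012, -0.001, 0], "twist": [0, 0, 0]}
    - {"gripper": 35, "dp": [0.012, -0.001, 0], "twist": [0, 0, 0]}

```text
t: 20.32
tool_pos: [0.6829, -0.0182, 0.1073]
tcp_rot: [0.326, 0.896, 0.282, 0.104]
wrist_force: [0.7, -0.2, 0.1]
opening: 0.0304
```

```bash
python3 -c "
from h import *
st();theta()
p,d=arm.grab_frame('wrist');cv2.imwrite('pics/w19.png',p[:,:,::-1])
";python3 arc.py -0.007  142 140 138 136 135
```

```text
t 20.32 q [ 0.15  0.33  1.79 -0.85  0.87  0.06] F_m [0.6 0.5 0.1] open 0.0304 tcp_m [-0.1151  0.1201  0.1073] zt_m [ 0.644  0.003 -0.765] xt_m [-0.002  1.     0.002]
studs [(np.float64(46.36), np.float64(0.1718), 9), (np.float64(317.44), np.float64(0.1677), 21)] theta mod 90: [np.float64(88.64), np.float64(87.56)]
142.0 tcp_m [-0.1224  0.1104  0.105 ] dp [-0.0117  0.0005 -0.0023]
140.0 tcp_m [-0.1187  0.115   0.105 ] dp [-0.0059  0.     -0.0023]
138.0 tcp_m [-0.1148  0.1194  0.105 ] dp [-0.     -0.0006 -0.0023]
136.0 tcp_m [-0.1108  0.1237  0.105 ] dp [ 0.0058 -0.0014 -0.0023]
135.0 tcp_m [-0.1088  0.1258  0.105 ] dp [ 0.0087 -0.0019 -0.0023]
```

View pics/w19.png

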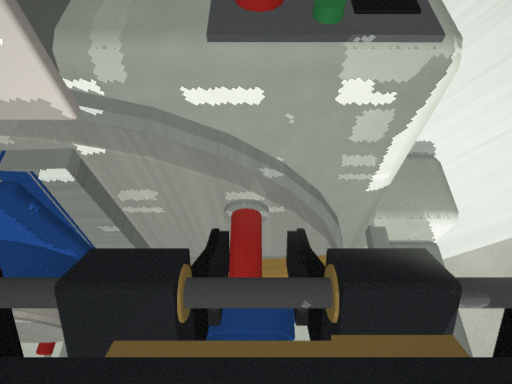

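Request:
play_rows:
  increments:
    - {"gripper": 35, "dp": [0.003, 0.0, -0.001], "twist": [0, 0, 0]}
    - {"gripper": 35, "dp": [0.006, -0.001, -0.001], "twist": [0, 0, 0]}
    - {"gripper": 35, "dp": [0.006, -0.001, -0.001], "twist": [0, 0, 0]}

```text
t: 20.8
tool_pos: [0.688, -0.0197, 0.1057]
tcp_rot: [0.327, 0.896, 0.281, 0.103]
wrist_force: [0.3, -0.5, -0.1]
opening: 0.0305
```

```bash
python3 -c "
from h import *
st();theta()
p,d=arm.grab_frame('wrist');cv2.imwrite('pics/w20.png',p[:,:,::-1])
p,d=arm.grab_frame('top');crop(p,240,410,60,240,'top20')
theta()
"
```

```text
t 20.8 q [ 0.14  0.35  1.77 -0.85  0.87  0.06] F_m [ 0.6 -0.  -0.1] open 0.0305 tcp_m [-0.111   0.1234  0.1057] zt_m [ 0.643  0.001 -0.766] xt_m [-0.001  1.     0.   ]
studs [(np.float64(44.98), np.float64(0.1699), 11), (np.float64(147.17), np.float64(0.1719), 6), (np.float64(315.59), np.float64(0.1676), 21)] theta mod 90: [np.float64(0.02), np.float64(77.83), np.float64(89.41)]
studs [(np.float64(44.36), np.float64(0.1692), 14), (np.float64(148.59), np.float64(0.1694), 3), (np.float64(314.85), np.float64(0.1674), 20)] theta mod 90: [np.float64(0.64), np.float64(76.41), np.float64(0.15)]
```

View pics/w20.png

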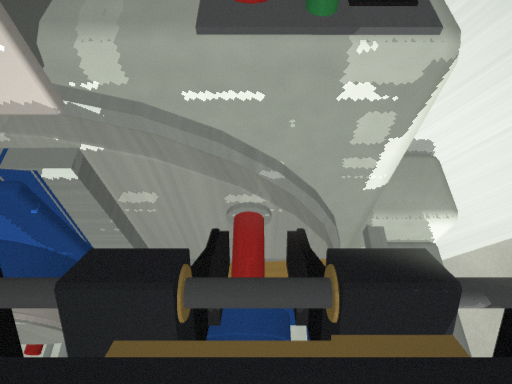

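View pics/top20.png

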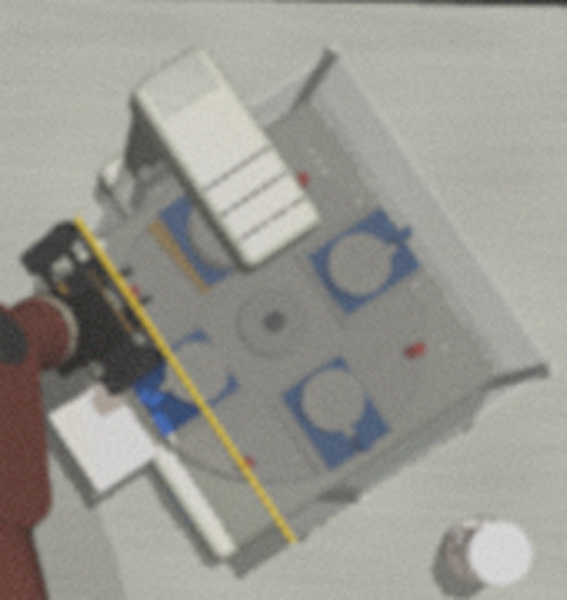

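Request:
play_rows:
  increments:
    - {"gripper": 40, "dp": [-0.002, -0.001, 0], "twist": [0, 0, 0]}
    - {"gripper": 40, "dp": [-0.011, 0.012, 0.019], "twist": [0, 0, 0]}
    - {"gripper": 40, "dp": [-0.024, 0.031, 0.046], "twist": [0, 0, 0]}
    - {"gripper": 40, "dp": [-0.042, 0.057, 0.084], "twist": [0, 0, 0]}
    - {"gripper": 40, "dp": [-0.06, 0.083, 0.122], "twist": [0, 0, 0]}

```text
t: 21.62
tool_pos: [0.6266, 0.0637, 0.2285]
tcp_rot: [0.326, 0.897, 0.281, 0.102]
wrist_force: [0.0, 0.2, 0.4]
opening: 0.0348
```

Request:
play_rows:
  increments:
    - {"gripper": 40, "dp": [-0.015, 0.02, 0.04], "twist": [0, 0, 0]}
    - {"gripper": 40, "dp": [-0.04, 0.02, 0.08], "twist": [0, 0, 0]}
    - {"gripper": 40, "dp": [-0.08, 0.02, 0.1], "twist": [0, 0, 0]}
    - {"gripper": 40, "dp": [-0.08, 0.02, 0.1], "twist": [0, 0, 0]}

```text
t: 22.12
tool_pos: [0.5469, 0.0839, 0.3304]
tcp_rot: [0.326, 0.896, 0.281, 0.105]
wrist_force: [1.1, 1.1, 0.4]
opening: 0.0347
```

```bash
python3 -c "
from h import *
st();theta()
p,d=arm.grab_frame('top');crop(p,240,410,60,240,'top21')
p,d=arm.grab_frame('scene');crop(p,140,300,60,230,'s21')
p,d=arm.grab_frame('wrist');cv2.imwrite('pics/w21.png',p[:,:,::-1])
"
```

```text
t 22.12 q [ 0.4  -0.11  1.82 -0.71  1.33 -0.07] F_m [-0.3  1.5  0.4] open 0.0347 tcp_m [-0.2767  0.0667  0.3304] zt_m [ 0.644  0.005 -0.765] xt_m [-0.002  1.     0.005]
studs [(np.float64(44.42), np.float64(0.1691), 15), (np.float64(314.83), np.float64(0.1671), 19)] theta mod 90: [np.float64(0.58), np.float64(0.17)]
```

View pics/top21.png

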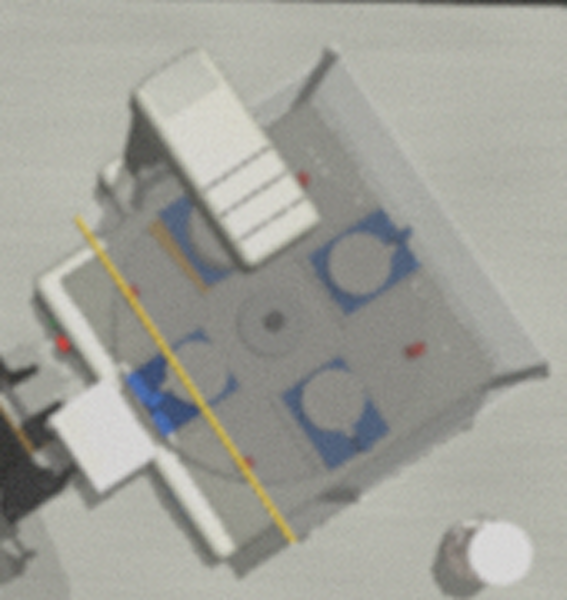

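View pics/s21.png

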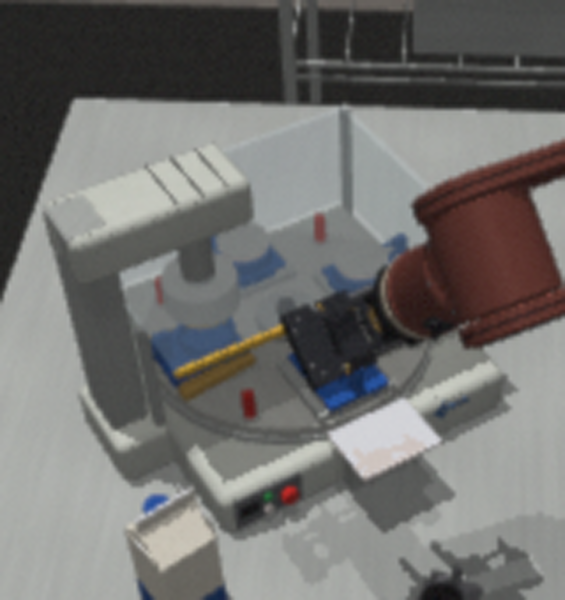

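View pics/w21.png

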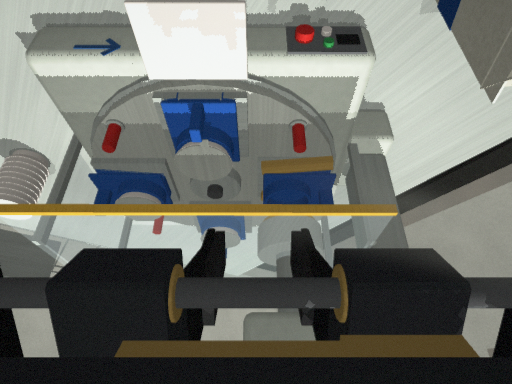

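```bash
python3 -c "
from h import *
theta();st();print(arm.hand_in())"
```

```text
studs [(np.float64(44.38), np.float64(0.1696), 15), (np.float64(314.85), np.float64(0.1672), 20)] theta mod 90: [np.float64(0.62), np.float64(0.15)]
t 22.38 q [ 0.4  -0.1   1.82 -0.71  1.33 -0.07] F_m [-0.2 -0.5 -0.1] open 0.0345 tcp_m [-0.2753  0.0668  0.3263] zt_m [ 0.643 -0.001 -0.766] xt_m [-0.001  1.    -0.002]
the job is handed in; nothing more can be done
None
```

The job is handed in at about 22 s of the 72 s allowed; `hand_in` gives no verdict, so I only have my own checks.

**What I did**
1. Pushed stud_d clockwise until the table dropped into the first stop.
2. Picked the nearest blue nest by its tab, set it on the ledge, slid it into the way until it wedged at about 20 N, and let go.
3. Pushed stud_a between half-open fingers for one more stop, then backed out clear of everything.

**Last checks**
- **Table:** it rests about 0.2° from the stop by one stud. A second stud, partly hidden in the picture, read about 0.6°. Both are well inside the 2.9° allowed.
- **Nest at the first stop:** its rear edge was 1 to 1.5 mm short of nominal (limit 4.5 mm), and it was centred to under 1 mm and square between the rails.
- **Nest under the head:** the pictures show it seated beside its brass rail. I did not re-measure its position there because the head and guard partly hide it.
- **Robot and bystanders:** the wrist force was about zero and the tool was clear. I did not re-measure the grey nest, tub, carton or cups. The arm was planned to stay clear of them and felt no unexpected contact.

**What disagreed:** the last bump took about 12 N at the stud rather than the 5 to 8 N stated. The force pointed straight along the stud's path, so I read it as the detent and not a collision.

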